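# Heft the returned cartons, pack the full ones and lock the transit case

## Robot

A 6-joint arm with a two-finger parallel gripper is mounted at the origin on the work surface. World frame = base frame: x ahead of the robot, y to its left, z up, the work surface at z = 0. Lengths are in m, angles in rad, forces in N, time in s.
With the tool pointing down it reaches from about 0.4 to 0.825 m from the base axis. Payload 7 kg.
Tool frame: the origin (TCP) lies on the centre line of the jaws, within the pads' length; the fingertips stand 11 mm ahead of it and the grasp point (between the pads) lies 8 mm behind it (arm.tip_reach is the distance from the TCP to the fingertips, in m); z points along the fingers, y is the line along which they close (so a half turn about z gives the same grasp; the last joint's range is limited). The gripper opens to 85 mm and grips with 20 to 120 N. Pads are 22 mm wide; open, the fingers measure 114 mm over their backs; the gripper's body (76 mm by 85 mm) begins 54 mm behind the grasp point. The pads swing forward as they close: fully open they stand 13 mm farther back than shut.
Start: joints at [1.48, 0.359, 0.012, 0, -1.224, -0.288], TCP at [0.25, 0.627, 0.242] pointing down, gripper open.
Joint ranges: [-3.07, 3.07], [-1.43, 2.12], [-1.02, 1.25], [-3.03, 1.67], [-3.05, -0], [-3.03, 3.03]. Speed limits (rad/s): [2.39, 2.39, 3.01, 3.14, 3.14, 3.14].

## Interface

Orientations are given as a unit quaternion [w, x, y, z].
In Python, from station import telemetry, cams, arm, nets gives the robot as it stands. The module is installed in compiled form; this text tells all that it offers.
- The arm moves only by the shell command python3 -m crank 'ROWS' [FORCE]. ROWS is a JSON object of lists of equal length, an entry for each row: "rotation": the turn, a rotation vector about the tool's x, y, z scaled (see below), a list of three; "translation": the shift along the tool's x, y, z scaled (see below), a list of three; "fingers": the opening, from -1 (shut) to 1 (fully open). A call has 1 to 8 rows; each row is the pose to reach, as a shift and turn from the pose commanded when the call began, along the tool's axes at that moment; what a row does not reach only later rows make up. The controller multiplies each number of a shift by 0.5 m and each number of a turn by pi/4 rad. A row lasts 1/12 s, in which the tool goes at most 41.7 mm and 7.16 degrees, less where a joint would pass 70% of its speed; a pose out of reach is approached as far as the arm can. A call with a number of a shift or a turn outside -1 to 1 is refused whole. A call with a gripper value outside its range is refused whole. The fingers move at their own pace and stop on an object; FORCE is the grip in N (left out, the last holds). Time passes only in rows, so rows that repeat a pose let the fingers close. It gives the time, the measured TCP pose, the force, the opening and the grip force at its end, in the units of the state.
- telemetry.sense(): the state, without advancing time (a new reading comes with each control period).
- cams.snapshot(name): name is "scene" or "top" or "wrist"; returns a dict with "image" (384x512x3 uint8, red, green, blue), "camera_matrix" (3x3 intrinsics, pixels), "cam_to_world" (4x4, takes a point from camera to world coordinates). Camera axes: x right, y up, looking along -z (the intrinsics and any distortion apply to the point x, -y, -z); pixel columns grow to the right and rows downward; lengths in m; the calibration is good to about 2 mm. A picture is of the moment at which its call begins. There is no depth.
- arm.hand_in(): hands the job in; it is judged then, once.
Trained networks look in the newest picture that a camera, given by its name, has taken for a name from the list of things; names that differ only in an ending like _2 or _b are one class to them, and where a whole thing is asked for, a point or a joint stands for the part that bears it (a point fixed in the world has none). Each returns a list of dicts, best first, with "p" (0 to 1); they miss things now and then, are a little off and sometimes report something else, mostly with a low value. They report only what shows in the picture. A call takes as long as a camera call. They do not tell look-alikes from the thing itself.
- nets.outline_of(target, camera): "pixels" (384x512 bool, what is visible of it) and "centre" ([column, row] in pixels, amid what is visible of it).
- nets.spot_point(target, camera): "centre" ([column, row] in pixels: a listed point, or the origin of a listed thing).
The state is a dict: "t": time; "joints": joint angles; "joint_vel": joint speeds; "tau": joint torques, N m; "position": TCP position; "tcp_rot": TCP orientation; "force": force on the tool from outside, world axes, zero at the start; "wrist_torque": the same for the moment, N m; "grip_width": finger opening in m; "grip_force": force on a finger pad.
Only numpy, scipy, OpenCV 4.12 (cv2) and the standard library are available. Lean on these libraries where they do the work, as an engineer would, in place of code of your own. Each camera call takes 0.05 s, during which the arm holds its last target. There are 200 camera calls.

## Task

These look-alike sealed cartons came back to the packing bench, some full of parts and some empty: feel the weight of each, lay the full ones flat on the floor of the open black transit case and the empty ones flat on the floor of the blue tray. When all are sorted, shut the case's lid right down, then push the loose red-handled lock pin fully home through the lid's hasp and the lug behind it, shoulder against the hasp, and let go. Keep the cartons upright as they stand, and leave the meter, the reel and the roll of tape where they are.

Things in the scene. Friction and masses are not known exactly. Their poses are not given: they have to be found in the camera images.
- case: black open-topped transit case, fixed, outside 142 mm (x) x 272 mm (y) x 65 mm high, walls and floor 6 mm (inside 130 x 260 mm, 59 mm deep); room for three cartons side by side, long way along x. Origin at the centre of its underside; -x is its front, where a steel lug block (50 mm wide, z 25 to 65 mm) stands 30 mm out from the wall and has a 12 mm hole along x
- case_lid (a joint): lid angle in rad: 0 = shut on its stop, about 1.8 = leaning open as found, 1.95 = its end. The hinge is stiff: the lid stays at any angle and takes about 3 N at its edge to move when upright, less near shut; when shut its top is 75 mm above the bench. Lid 0.4 kg
- lid_hinge (a point): middle of the lid's hinge line, along the case's far (+x) top edge, 65 mm above the bench, level with the lid's underside when shut; axes as the case's, hinge along y
- lid_edge (a point): middle of the lid's free edge, mid-thickness; moves with the lid. The lid is a flat panel, 142 mm from hinge to free edge, 272 mm wide, 10 mm thick. A steel hasp, 50 mm wide, at the middle of the edge reaches 36 mm past it, then turns 90 degrees (down, when shut; towards the robot, when open) as a plate 6 mm thick, 38 mm long, with a 12 mm hole
- latch_hole (a point): centre of the hasp hole's front mouth with the lid shut, 107 mm from the case's origin on its -x side, 45 mm above the bench; axes as the case's. With the lid shut the hasp plate lies in front of the lug, both holes in line: the pin goes in along +x, level, through 6 mm of hasp and 30 mm of lug
- lock_pin: lock pin, lying on the bench at first: square red grip 50 mm long (its x) x 20 x 20 mm, origin at the grip's centre; a steel shank of 10 mm diameter and 33 mm length with a tapered end runs on from the grip along +x. The end of the grip is the shoulder that stops against the hasp. 60 g
- pin_tip (a point): tip of the pin's shank, 58 mm from the grip's centre along the pin's +x
- tray: blue shallow tray for empty cartons, fixed, 150 mm (x) x 190 mm (y) outside, walls 4 mm, rim 22 mm high, floor about 4 mm; origin at the centre of its underside; room for two cartons side by side, long way along x
- carton_1: sealed brown cardboard carton, 100 mm long (its x) x 45 mm wide (its y) x 50 mm high, red band and white label, all cartons alike to look at; origin at the centre of its underside, z up. Either full (about 350 to 570 g) or empty (about 45 to 80 g), which only its weight tells; in some runs one of the five is absent
- carton_2: sealed brown cardboard carton, 100 mm long (its x) x 45 mm wide (its y) x 50 mm high, red band and white label, all cartons alike to look at; origin at the centre of its underside, z up. Either full (about 350 to 570 g) or empty (about 45 to 80 g), which only its weight tells; in some runs one of the five is absent
- carton_3: sealed brown cardboard carton, 100 mm long (its x) x 45 mm wide (its y) x 50 mm high, red band and white label, all cartons alike to look at; origin at the centre of its underside, z up. Either full (about 350 to 570 g) or empty (about 45 to 80 g), which only its weight tells; in some runs one of the five is absent
- carton_4: sealed brown cardboard carton, 100 mm long (its x) x 45 mm wide (its y) x 50 mm high, red band and white label, all cartons alike to look at; origin at the centre of its underside, z up. Either full (about 350 to 570 g) or empty (about 45 to 80 g), which only its weight tells; in some runs one of the five is absent
- carton_5: sealed brown cardboard carton, 100 mm long (its x) x 45 mm wide (its y) x 50 mm high, red band and white label, all cartons alike to look at; origin at the centre of its underside, z up. Either full (about 350 to 570 g) or empty (about 45 to 80 g), which only its weight tells; in some runs one of the five is absent
- meter: red hand-held multimeter lying on the bench, 170 x 78 x 36 mm, origin under its centre; leave alone
- reel: component reel lying flat, 180 mm diameter, 14 mm high, origin under its centre; leave alone
- tape_roll: roll of amber tape lying on its side face, 104 mm diameter, 48 mm high, origin under its centre; leave alone
Things that resemble listed ones, but are neither listed nor needed, are in the scene too. What is shaped like the carton_5 but green or pink is not meant. Several things look just like the lock_pin: the one meant starts farthest to the robot's right.

How it is judged:
By the outcome, as a careful person would: the job done as asked, in the order asked, and still so for the second after the job is handed in, with the robot touching nothing.
Of carton_1, carton_2, carton_3, carton_4, carton_5 only 4 to 5 are there at a start; the rules pass over those that are not, and their reading is None.
At some moment in a run one of carton_1, carton_2, carton_3, carton_4, carton_5 may be knocked a few centimetres aside while the robot is not near it.
It also fails if it takes over 200 s, if anything falls off the work surface, if the arm or the gripper's body presses on something with over 40 N, if the wrist force passes 120 N, or if a joint passes its speed limit or range.

## Working session

There is one attempt and no reset: what is moved stays moved. The work goes in short steps, Python scripts to look and compute and a shell command to move; the robot and the scene stay as the last step left them, time stands still between calls to the robot, and variables do not carry over. Pictures are saved under pics/ and viewed, at most 14 in all, crops included, and the job is handed in when it is done.

```bash
mkdir -p pics
cat > h.py <<'E'
import numpy as np, cv2
from station import telemetry, cams, arm, nets
from scipy.spatial.transform import Rotation as R
def snap(n,f=None):
    s=cams.snapshot(n)
    if f: cv2.imwrite('pics/'+f,s['image'][:,:,::-1])
    return s
def px2w(s,uv,z):
    K=np.array(s['camera_matrix']);T=np.array(s['cam_to_world'])
    d=np.linalg.inv(K)@[uv[0],uv[1],1]; d=T[:3,:3]@[d[0],-d[1],-d[2]]
    o=T[:3,3]; return o+d*(z-o[2])/d[2]
def w2px(s,p):
    K=np.array(s['camera_matrix']);T=np.array(s['cam_to_world'])
    c=T[:3,:3].T@(np.array(p)-T[:3,3]); q=K@[c[0],-c[1],-c[2]]; return q[:2]/q[2]
def rot():
    q=telemetry.sense()['tcp_rot']; return R.from_quat([q[1],q[2],q[3],q[0]])
E
python3 - <<'E'
from h import *
np.set_printoptions(precision=3,suppress=True)
a=snap('top','top0.png');b=snap('scene','scene0.png')
print(telemetry.sense())
for s,n in((a,'top'),(b,'scene')):
    print(n,s['cam_to_world'],s['camera_matrix'], {k:v for k,v in s.items() if k not in('image','cam_to_world','camera_matrix')})
    for t,z in(('carton_1',0),('lock_pin',.01),('tray',0),('case',0),('pin_tip',.01),('lid_hinge',.065),('lid_edge',.2),('latch_hole',.045)):
        for d in nets.spot_point(t,n): print(t,round(d['p'],2),np.round(d['centre']),px2w(s,d['centre'],z))
E
```

```text
{'t': 0.1, 'joints': array([ 1.48 ,  0.359,  0.011, -0.   , -1.224, -0.288]), 'joint_vel': array([-0.001, -0.001,  0.004,  0.002, -0.   ,  0.   ]), 'tau': array([ -0.001, -58.476,  29.411,   6.955,  -0.003,   0.   ]), 'position': array([0.25 , 0.627, 0.241]), 'tcp_rot': array([ 0.001,  0.982, -0.188, -0.   ]), 'force': array([-0.275,  0.112, -1.14 ]), 'wrist_torque': array([ 0.044,  0.017, -0.009]), 'grip_force': 0.0, 'grip_width': 0.08551682452336967}
top [[ 0.007  0.993 -0.122  0.422]
 [-1.     0.006 -0.005  0.056]
 [-0.004  0.122  0.993  0.994]
 [ 0.     0.     0.     1.   ]] [[363.513   0.    248.396]
 [  0.    363.513 189.527]
 [  0.      0.      1.   ]] {}
carton_1 0.97 [102. 222.] [0.453 0.459 0.   ]
carton_1 0.95 [328. 230.] [ 0.434 -0.155  0.   ]
carton_1 0.92 [130. 170.] [0.597 0.391 0.   ]
carton_1 0.9 [209. 237.] [ 0.414  0.168 -0.   ]
carton_1 0.89 [185. 286.] [ 0.283  0.229 -0.   ]
carton_1 0.81 [175. 172.] [0.59  0.264 0.   ]
carton_1 0.69 [154. 230.] [0.431 0.316 0.   ]
lock_pin 0.79 [127. 290.] [0.273 0.38  0.01 ]
lock_pin 0.58 [266. 234.] [0.422 0.012 0.01 ]
lock_pi
[... 963 characters left out ...]
 0.62 [313. 168.] [0.28  0.234 0.   ]
carton_1 0.59 [303. 231.] [0.605 0.259 0.   ]
lock_pin 0.63 [245. 180.] [0.435 0.01  0.01 ]
lock_pin 0.53 [352. 173.] [0.276 0.379 0.01 ]
tray 0.71 [157. 163.] [ 0.435 -0.345  0.   ]
case 0.63 [219. 215.] [ 0.621 -0.017  0.   ]
pin_tip 0.66 [364. 174.] [0.266 0.42  0.01 ]
pin_tip 0.48 [237. 187.] [ 0.482 -0.004  0.01 ]
pin_tip 0.16 [330. 202.] [0.46  0.321 0.01 ]
lid_hinge 0.93 [216. 213.] [ 0.677 -0.004  0.065]
lid_edge 0.95 [211. 187.] [0.709 0.004 0.2  ]
latch_hole 0.93 [228. 182.] [ 0.503 -0.027  0.045]
latch_hole 0.45 [304. 233.] [0.653 0.268 0.045]
latch_hole 0.39 [181. 247.] [ 0.816 -0.057  0.045]
latch_hole 0.31 [212. 212.] [ 0.658 -0.025  0.045]
```

View pics/top0.png

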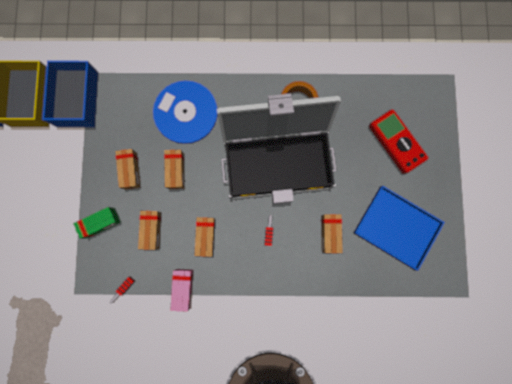

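View pics/scene0.png

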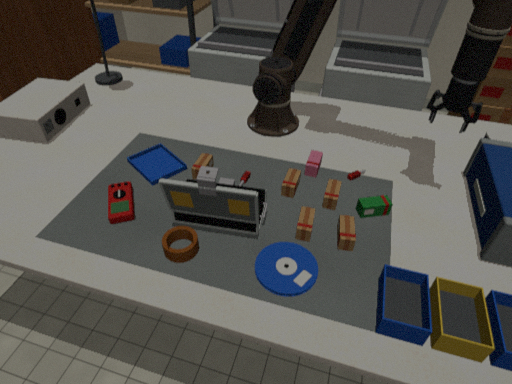

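The top view shows five brown cartons at (127,169), (174,169), (149,230), (204,237) and (333,234). The green (95,222) and pink (181,290) boxes are decoys. Pin candidates are (268,233) and (122,290). The one at (268,233) is farthest to the robot's right (smallest y), so it fits, and I'll confirm it in a crop. The case is at (278,168), lid open, with the tray at (398,228).

```bash
cat >> h.py <<'E'
from scipy.optimize import minimize
def boxpts(p,dims,z0=0):
    x,y,a=p; l,w,h=dims; c,s=np.cos(a),np.sin(a)
    return np.array([[x+c*i*l/2-s*j*w/2,y+s*i*l/2+c*j*w/2,z0+k*h] for i in(-1,1) for j in(-1,1) for k in(0,1)])
def fit(views,p0,dims,z0=0):
    """views: list of (snap,mask). silhouettes IoU fit -> x,y,yaw,iou"""
    S=4
    big=[(s,cv2.resize(m.astype(np.float32),None,fx=S,fy=S,interpolation=cv2.INTER_LINEAR)>.5) for s,m in views]
    def cost(p):
        c=0
        for s,m in big:
            q=np.array([w2px(s,v) for v in boxpts(p,dims,z0)])
            h=cv2.convexHull(((q+.5)*S-.5).astype(np.float32))
            im=np.zeros(m.shape,np.uint8); cv2.fillConvexPoly(im,np.round(h*16).astype(np.int32),1,shift=4)
            im=im>0; c+=1-(im&m).sum()/(im|m).sum()
        return c/len(big)
    best=None
    for a in np.atleast_1d(p0[2]):
        r=minimize(cost,[p0[0],p0[1],a],method='Nelder-Mead',options=dict(initial_simplex=np.array([[0,0,0],[.01,0,0],[0,.01,0],[0,0,.2]])+[p0[0],p0[1],a],xatol=2e-4,fatol=1e-4))
        if best is None or r.fun<best.fun: best=r
    return np.r_[best.x,1-best.fun]
CART=(.1,.045,.05)
def cartons(ncam='top',s=None):
    s=s if s is not None else snap(ncam); out=[]
    for d in nets.outline_of('carton_1',ncam):
        m=d['pixels']
        if d['p']<.4 or m.sum()<60: continue
        hsv=cv2.cvtColor(s['image'],cv2.COLOR_RGB2HSV)[m]; hue=np.median(hsv[:,0])
        g=px2w(s,d['centre'],.04)
        out.append((d['p'],hue,fit([(s,m)],(g[0],g[1],[0,.5,-.5]),CART)))
    return out
E
python3 - <<'E'
from h import *
np.set_printoptions(precision=3,suppress=True)
s=snap('top')
for p,h,f in cartons(s=s): print(round(p,2),h,f)
for d in nets.outline_of('tray','top')[:1]:
    print('tray',fit([(s,d['pixels'])],(.44,-.341,[-.6,.5,1]),(.15,.19,.022)))
for d in nets.outline_of('case','top')[:1]:
    m=d['pixels']; print('case',m.sum(),fit([(s,m)],(.605,-.019,[.09]),(.142,.272,.065)))
for d in nets.outline_of('lock_pin','top'): print('pin',round(d['p'],2),d['centre'],px2w(s,d['centre'],.01),d['pixels'].sum())
im=s['image'][185:315,80:360,::-1]
cv2.imwrite('pics/crop1.png',cv2.resize(im,None,fx=2.8,fy=2.8,interpolation=cv2.INTER_CUBIC))
E
```

```text
0.97 15.0 [ 0.426 -0.158  0.014  0.924]
0.87 14.0 [ 0.431  0.321 -0.02   0.943]
0.82 14.0 [0.594 0.387 0.16  0.941]
0.79 165.0 [ 0.28   0.232 -0.043  0.918]
0.64 14.0 [0.595 0.261 0.066 0.936]
0.61 68.0 [ 0.45   0.462 -1.118  0.924]
tray [ 0.443 -0.342 -0.545  0.973]
case 10761 [ 0.619 -0.017  0.101  0.553]
pin 0.67 [125.8, 288.6] [0.277 0.383 0.01 ] 221
pin 0.52 [268.5, 231.9] [0.428 0.006 0.01 ] 137
```

View pics/crop1.png

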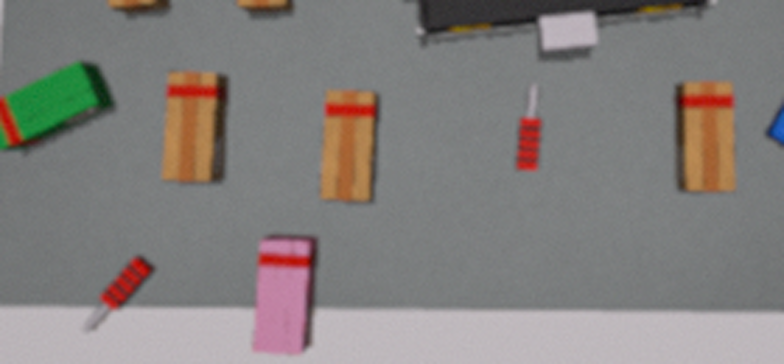

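The right-hand pin at crop (530,130), image (269,231), is red-gripped with its shank towards +x. It has the smallest y, so it is the one meant. Next I compute the moves.

```bash
cat >> h.py <<'E'
def go(*targets):
    """targets (x,y,z,yaw): print shift/turn in move units from current pose, tool down"""
    s=telemetry.sense(); r=rot()
    for x,y,z,a in targets:
        d=r.inv().apply(np.array([x,y,z])-s['position'])
        t=R.from_euler('z',a)*R.from_euler('x',np.pi); dr=(r.inv()*t).as_rotvec()
        print('T',np.round(d/.5,3).tolist(),'R',np.round(dr/(np.pi/4),3).tolist(),'rows>=%.1f'%max(np.linalg.norm(d)/.0417,np.degrees(np.linalg.norm(dr))/7.16))
def st():
    s=telemetry.sense(); print('t %.2f'%s['t'],'p',np.round(s['position'],4),'F',np.round(s['force'],2),'w %.4f g %.1f'%(s['grip_width'],s['grip_force']),'yaw %.3f'%np.arctan2(*rot().as_matrix()[[1,0],0]))
E
python3 -c "
from h import *
go((.431,.321,.12,-.02))"
```

```text
T [0.563, 0.435, 0.245] R [-0.0, -0.0, -0.457] rows>=9.0
```

```bash
python3 -m crank '{"rotation":[[0,0,-0.457],[0,0,-0.457],[0,0,-0.457],[0,0,-0.457],[0,0,-0.457],[0,0,-0.457],[0,0,-0.457],[0,0,-0.457]],"translation":[[0.563,0.435,0.245],[0.563,0.435,0.245],[0.563,0.435,0.245],[0.563,0.435,0.245],[0.563,0.435,0.245],[0.563,0.435,0.245],[0.563,0.435,0.245],[0.563,0.435,0.245]],"fingers":[1,1,1,1,1,1,1,1]}' 40
python3 -c "
from h import *
st();go((.431,.321,.12,-.02),(.431,.321,.024,-.02))
snap('wrist','w0.png')
st()"
```

```text
t: 1.82
position: [0.4107, 0.3543, 0.1336]
tcp_rot: [-0.0, 1.0, -0.01, 0.0]
force: [0.9, 0.4, -0.1]
grip_width: 0.0857
grip_force: 0.0
t 1.82 p [0.4107 0.3543 0.1336] F [ 0.89  0.35 -0.1 ] w 0.0857 g 0.0 yaw -0.019
T [0.042, 0.066, 0.027] R [-0.001, -0.001, 0.001] rows>=1.0
T [0.042, 0.066, 0.219] R [-0.001, -0.001, 0.001] rows>=2.8
t 1.87 p [0.4111 0.3478 0.1305] F [ 0.51 -7.79 -3.75] w 0.0854 g 0.0 yaw -0.023
```

View pics/w0.png

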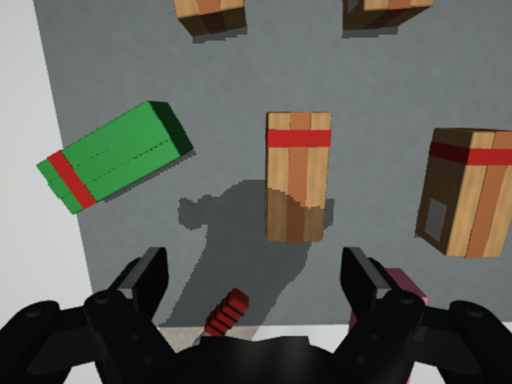

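The wrist view shows the target carton clear, centred at (298,177), with its neighbours well apart. Now the first grasp and weighing.

```bash
python3 -c "
from h import *
s=snap('wrist');st();go((.431,.321,.12,-.02),(.431,.321,.024,-.02))
for p,h,f in cartons('wrist',s): print(round(p,2),h,f)
print([ (round(d['p'],2),px2w(s,d['centre'],0)) for d in nets.spot_point('carton_1','wrist')])
"
```

```text
t 1.92 p [0.4107 0.3504 0.1317] F [-0.33  1.13  0.51] w 0.0853 g 0.0 yaw -0.025
T [0.042, 0.058, 0.024] R [0.005, 0.003, -0.006] rows>=0.9
T [0.043, 0.057, 0.216] R [0.005, 0.003, -0.006] rows>=2.7
0.98 16.0 [ 0.41534517  0.17371149 -0.04595522  0.97912807]
0.83 172.0 [0.23479314 0.25177404 0.38873969 0.07499962]
0.81 16.0 [0.59457867 0.25980148 0.06223258 0.97322311]
0.65 65.0 [ 0.44951788  0.46032641 -1.11505586  0.96570988]
0.62 16.0 [ 0.43178824  0.3202197  -0.02035801  0.97788152]
0.6 16.0 [0.59383923 0.38552906 0.13926985 0.97680398]
[(0.83, array([0.42896465, 0.32210866, 0.        ])), (0.68, array([0.4124488 , 0.17247378, 0.        ])), (0.64, array([0.45187243, 0.45930149, 0.        ])), (0.59, array([0.27997148, 0.2316569 , 0.        ]))]
```

```bash
python3 -m crank '{"rotation":[[0,0,0],[0,0,0],[0,0,0],[0,0,0],[0,0,0],[0,0,0],[0,0,0],[0,0,0]],"translation":[[0.042,0.058,0.024],[0.042,0.058,0.024],[0.042,0.058,0.1],[0.042,0.058,0.16],[0.042,0.058,0.216],[0.042,0.058,0.216],[0.042,0.058,0.216],[0.042,0.058,0.216]],"fingers":[1,1,1,1,1,1,-1,-1]}' 40
python3 -m crank '{"rotation":[[0,0,0],[0,0,0],[0,0,0],[0,0,0],[0,0,0],[0,0,0],[0,0,0],[0,0,0]],"translation":[[0,0,0],[0,0,0],[0,0,0],[0,0,0],[0,0,0],[0,0,0],[0,0,0],[0,0,0]],"fingers":[-1,-1,-1,-1,-1,-1,-1,-1]}' 40
python3 -m crank '{"rotation":[[0,0,0],[0,0,0],[0,0,0],[0,0,0],[0,0,0],[0,0,0],[0,0,0],[0,0,0]],"translation":[[0,0,-0.05],[0,0,-0.1],[0,0,-0.15],[0,0,-0.2],[0,0,-0.2],[0,0,-0.2],[0,0,-0.2],[0,0,-0.2]],"fingers":[-1,-1,-1,-1,-1,-1,-1,-1]}' 40
python3 - <<'E'
from h import *
np.set_printoptions(precision=3,suppress=True)
st()
s=snap('top')
P={n:[(round(d['p'],2),px2w(s,d['centre'],z)) for d in nets.spot_point(n,'top')[:2]] for n,z in(('lid_hinge',.065),('case',0),('latch_hole',.045))}
print(P); st()
E
```

```text
t: 2.68
position: [0.431, 0.3281, 0.0272]
tcp_rot: [-0.001, 1.0, -0.009, 0.001]
force: [-0.1, -0.1, 0.2]
grip_width: 0.0639
grip_force: 0.0
t: 3.35
position: [0.4313, 0.3279, 0.0279]
tcp_rot: [-0.002, 1.0, -0.01, 0.001]
force: [-2.1, 0.7, 6.9]
grip_width: 0.0445
grip_force: 41.5
t: 4.02
position: [0.4301, 0.326, 0.1254]
tcp_rot: [0.0, 1.0, -0.01, -0.0]
force: [0.2, 0.7, -0.7]
grip_width: 0.0444
grip_force: 41.1
t 4.02 p [0.43  0.326 0.125] F [ 0.21  0.71 -0.73] w 0.0444 g 41.1 yaw -0.020
{'lid_hinge': [(0.92, array([ 0.672, -0.015,  0.065])), (0.63, array([ 0.756, -0.004,  0.065]))], 'case': [(0.81, array([ 0.614, -0.012,  0.   ]))], 'latch_hole': [(0.83, array([ 0.504, -0.027,  0.045]))]}
t 4.22 p [0.43  0.326 0.125] F [ 0.24  0.93 -0.88] w 0.0442 g 41.1 yaw -0.020
```

Lifting it changed the vertical force by about 0.8 N, so this one is empty. I take it to the tray's +y slot.

```bash
python3 -c "
from h import *
go((.465,-.305,.125,-.545))"
```

```text
T [0.095, 1.261, 0.002] R [0.002, 0.001, 0.669] rows>=15.2
```

```bash
python3 -m crank '{"rotation":[[0,0,0],[0,0,0],[0,0,0],[0,0,0],[0,0,0],[0,0,0],[0,0,0],[0,0,0]],"translation":[[0.047,0.64,0],[0.047,0.64,0],[0.047,0.64,0],[0.047,0.64,0],[0.047,0.64,0],[0.047,0.64,0],[0.047,0.64,0],[0.047,0.64,0]],"fingers":[-1,-1,-1,-1,-1,-1,-1,-1]}' 40
python3 -m crank '{"rotation":[[0,0,0.669],[0,0,0.669],[0,0,0.669],[0,0,0.669],[0,0,0.669],[0,0,0.669],[0,0,0.669],[0,0,0.669]],"translation":[[0.047,0.63,0],[0.047,0.63,0],[0.047,0.63,0],[0.047,0.63,0],[0.047,0.63,0],[0.047,0.63,0],[0.047,0.63,0],[0.047,0.63,0]],"fingers":[-1,-1,-1,-1,-1,-1,-1,-1]}' 40
python3 -m crank '{"rotation":[[0,0,0],[0,0,0]],"translation":[[0,0,0],[0,0,0]],"fingers":[-1,-1]}' 40
python3 -c "
from h import *
st();go((.465,-.305,.033,-.545))"
```

```text
t: 4.88
position: [0.4468, 0.0033, 0.1255]
tcp_rot: [0.0, 1.0, -0.01, -0.0]
force: [1.4, 0.3, -0.4]
grip_width: 0.0448
grip_force: 41.3
t: 5.55
position: [0.4646, -0.313, 0.1251]
tcp_rot: [0.0, 0.963, -0.27, -0.0]
force: [0.2, 0.6, -0.9]
grip_width: 0.0443
grip_force: 41.3
t: 5.72
position: [0.4641, -0.3106, 0.1247]
tcp_rot: [-0.0, 0.963, -0.271, -0.001]
force: [0.0, 0.4, -1.1]
grip_width: 0.0445
grip_force: 41.3
t 5.72 p [ 0.4641 -0.3106  0.1247] F [ 0.02  0.41 -1.06] w 0.0445 g 41.3 yaw -0.548
T [-0.004, -0.011, 0.183] R [0.001, 0.002, -0.004] rows>=2.2
```

```bash
python3 -m crank '{"rotation":[[0,0,0],[0,0,0],[0,0,0],[0,0,0],[0,0,0],[0,0,0],[0,0,0],[0,0,0]],"translation":[[-0.004,-0.011,0.06],[-0.004,-0.011,0.12],[-0.004,-0.011,0.16],[-0.004,-0.011,0.183],[-0.004,-0.011,0.183],[-0.004,-0.011,0.184],[-0.004,-0.011,0.184],[-0.004,-0.011,0.184]],"fingers":[-1,-1,-1,-1,-1,-1,0.45,0.45]}' 40
python3 -m crank '{"rotation":[[0,0,0],[0,0,0],[0,0,0],[0,0,0],[0,0,0],[0,0,0],[0,0,0],[0,0,0]],"translation":[[0,0,0],[0,0,0],[0,0,0],[0,0,-0.06],[0,0,-0.12],[0,0,-0.19],[0,0,-0.19],[0,0,-0.19]],"fingers":[0.45,0.45,0.45,0.45,1,1,1,1]}' 40
python3 - <<'E'
from h import *
np.set_printoptions(precision=3,suppress=True)
s=snap('wrist'); st()
for c,s in(('wrist',s),('top',snap('top'))):
  for p,h,f in cartons(c,s): print(c,round(p,2),h,f)
go((.426,-.158,.115,.014))
E
```

```text
t: 6.38
position: [0.4665, -0.3032, 0.0343]
tcp_rot: [-0.0, 0.963, -0.269, 0.0]
force: [0.1, 0.7, 0.7]
grip_width: 0.062
grip_force: 0.0
t: 7.05
position: [0.4675, -0.3041, 0.1314]
tcp_rot: [-0.0, 0.963, -0.269, 0.003]
force: [0.4, 0.1, -0.4]
grip_width: 0.0856
grip_force: 0.0
t 7.10 p [ 0.466 -0.304  0.13 ] F [-0.24 -0.34 -0.28] w 0.0852 g 0.0 yaw -0.546
wrist 0.91 16.0 [ 0.433 -0.171  0.252  0.295]
wrist 0.77 16.0 [ 0.466 -0.304 -0.543  0.964]
top 0.98 14.0 [ 0.431 -0.139 -0.343  0.518]
top 0.91 14.0 [ 0.416  0.175 -0.031  0.948]
top 0.84 14.0 [0.595 0.262 0.051 0.947]
top 0.79 68.0 [ 0.45   0.461 -1.101  0.95 ]
top 0.74 164.0 [ 0.28   0.232 -0.03   0.95 ]
top 0.57 14.0 [0.595 0.387 0.151 0.957]
T [-0.218, -0.208, 0.026] R [-0.0, 0.002, -0.712] rows>=4.5
```

```bash
python3 -m crank '{"rotation":[[0,0,-0.712],[0,0,-0.712],[0,0,-0.712],[0,0,-0.712],[0,0,-0.712],[0,0,-0.712],[0,0,-0.712],[0,0,-0.712]],"translation":[[-0.218,-0.208,0],[-0.218,-0.208,0],[-0.218,-0.208,0],[-0.218,-0.208,0],[-0.218,-0.208,0],[-0.218,-0.208,0],[-0.218,-0.208,0],[-0.218,-0.208,0]],"fingers":[1,1,1,1,1,1,1,1]}' 40
python3 - <<'E'
from h import *
np.set_printoptions(precision=3,suppress=True)
s=snap('wrist'); st()
for p,h,f in cartons('wrist',s): print(round(p,2),h,f)
print([ (round(d['p'],2),px2w(s,d['centre'],.01)) for d in nets.spot_point('lock_pin','wrist')])
go((.426,-.158,.024,.014))
E
```

```text
t: 7.92
position: [0.4268, -0.1585, 0.1283]
tcp_rot: [0.0, 1.0, 0.006, -0.0]
force: [-1.0, 0.3, -0.2]
grip_width: 0.0854
grip_force: 0.0
t 7.97 p [ 0.427 -0.159  0.128] F [-0.47  0.02 -1.16] w 0.0851 g 0.0 yaw 0.011
0.83 16.0 [ 0.466 -0.306 -0.552  0.981]
0.61 16.0 [ 0.426 -0.16   0.004  0.976]
[(0.63, array([0.416, 0.003, 0.01 ])), (0.32, array([ 0.427, -0.158,  0.01 ]))]
T [-0.001, -0.002, 0.209] R [0.0, 0.001, -0.003] rows>=2.5
```

```bash
python3 -m crank '{"rotation":[[0,0,0],[0,0,0],[0,0,0],[0,0,0],[0,0,0],[0,0,0],[0,0,0],[0,0,0]],"translation":[[0,0,0.08],[0,0,0.15],[0,0,0.206],[0,0,0.206],[0,0,0.206],[0,0,0.206],[0,0,0.206],[0,0,0.206]],"fingers":[1,1,1,1,1,-1,-1,-1]}' 40
python3 -m crank '{"rotation":[[0,0,0],[0,0,0],[0,0,0],[0,0,0],[0,0,0],[0,0,0],[0,0,0]],"translation":[[0,0,0],[0,0,0],[0,0,0],[0,0,0],[0,0,0],[0,0,0],[0,0,0]],"fingers":[-1,-1,-1,-1,-1,-1,-1]}' 40
python3 -m crank '{"rotation":[[0,0,0],[0,0,0],[0,0,0],[0,0,0],[0,0,0],[0,0,0],[0,0,0],[0,0,0]],"translation":[[0,0,-0.05],[0,0,-0.1],[0,0,-0.15],[0,0,-0.2],[0,0,-0.23],[0,0,-0.23],[0,0,-0.23],[0,0,-0.23]],"fingers":[-1,-1,-1,-1,-1,-1,-1,-1]}' 40
python3 - <<'E'
from h import *
np.set_printoptions(precision=3,suppress=True)
st()
s=snap('wrist'); st()
for n,z in(('lid_hinge',.065),('case',0),('latch_hole',.045)):
    print(n,[(round(d['p'],2),px2w(s,d['centre'],z)) for d in nets.spot_point(n,'wrist')[:2]])
E
```

```text
t: 8.73
position: [0.4281, -0.1582, 0.0274]
tcp_rot: [-0.0, 1.0, 0.007, 0.002]
force: [0.3, 0.3, 0.0]
grip_width: 0.0517
grip_force: 0.0
t: 9.32
position: [0.4279, -0.1583, 0.0275]
tcp_rot: [0.0, 1.0, 0.007, 0.002]
force: [-0.2, -1.4, 7.7]
grip_width: 0.0445
grip_force: 40.8
t: 9.98
position: [0.4258, -0.158, 0.14]
tcp_rot: [-0.0, 1.0, 0.007, -0.0]
force: [-1.2, 0.6, -4.4]
grip_width: 0.0442
grip_force: 43.8
t 9.98 p [ 0.426 -0.158  0.14 ] F [-1.2   0.6  -4.37] w 0.0442 g 43.8 yaw 0.013
t 10.03 p [ 0.426 -0.158  0.14 ] F [-0.45  0.18 -3.12] w 0.0446 g 43.8 yaw 0.014
lid_hinge []
case []
latch_hole [(0.66, array([ 0.5  , -0.031,  0.045]))]
```

About 4 N: full. I carry it towards the case's right slot and refine the case pose on the way.

```bash
python3 -m crank '{"rotation":[[0,0,-0.103],[0,0,-0.103],[0,0,-0.103],[0,0,-0.103],[0,0,-0.103],[0,0,-0.103]],"translation":[[0.06,-0.116,-0.04],[0.14,-0.116,-0.04],[0.2,-0.116,-0.04],[0.2,-0.116,-0.04],[0.2,-0.116,-0.04],[0.2,-0.116,-0.04]],"fingers":[-1,-1,-1,-1,-1,-1]}' 40
python3 - <<'E'
from h import *
np.set_printoptions(precision=3,suppress=True)
s=snap('wrist','w1.png'); st()
for n,z in(('lid_hinge',.065),('case',0),('latch_hole',.045)):
    print(n,[(round(d['p'],2),d['centre'],px2w(s,d['centre'],z)) for d in nets.spot_point(n,'wrist')[:2]])
E
```

```text
t: 10.68
position: [0.5254, -0.0987, 0.1592]
tcp_rot: [0.0, 0.999, 0.047, -0.002]
force: [-0.5, 0.0, -3.8]
grip_width: 0.0442
grip_force: 44.0
t 10.73 p [ 0.525 -0.099  0.16 ] F [-0.87 -0.45 -3.95] w 0.0447 g 44.0 yaw 0.095
lid_hinge [(0.67, [148.9, 273.0], array([ 0.454, -0.016,  0.065]))]
case [(0.67, [180.2, 90.7], array([ 0.608, -0.024,  0.   ])), (0.38, [254.7, 241.5], array([ 0.462, -0.107,  0.   ]))]
latch_hole []
```

View pics/w1.png

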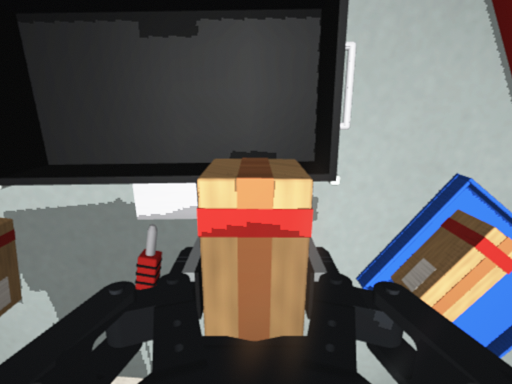

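The wrist view shows the case floor's corners at (316,162), (321,10) and (48,164), the outer front-right rim corner at (340,181), and the lug top at (135–197, 183–218).

Run:
```python
from h import *
np.set_printoptions(precision=4,suppress=True)
s=snap('wrist')
for n,u,z in(('fl FR',(316,162),.006),('fl BR',(321,10),.006),('fl FL',(48,164),.006),('fl BL',(18,14),.006),('rim FR',(340,181),.065),('rimF0',(0,183),.065),('lugFL',(137,218),.065),('lugBL',(134,184),.065)): print(n,px2w(s,u,z))
for p in [(.607,-.018,.095)]:
  c,sn=np.cos(p[2]),np.sin(p[2])
  W=lambda x,y,z:(p[0]+c*x-sn*y,p[1]+sn*x+c*y,z)
  for n,v in(('fl FR',(-.065,-.13,.006)),('fl BR',(.065,-.13,.006)),('fl FL',(-.065,.13,.006)),('rim FR',(-.071,-.136,.065)),('lugFL',(-.101,.025,.065))): print(n,np.array(W(*v)),w2px(s,W(*v)))
```

```text
fl FR [ 0.5545 -0.1592  0.006 ]
fl BR [ 0.6842 -0.1433  0.006 ]
fl FL [0.5278 0.1023 0.006 ]
fl BL [0.6568 0.1142 0.006 ]
rim FR [ 0.5502 -0.167   0.065 ]
rimF0 [0.5232 0.1012 0.065 ]
lugFL [ 0.5037 -0.0063  0.065 ]
lugBL [ 0.5324 -0.0045  0.065 ]
fl FR [ 0.5546 -0.1536  0.006 ] [310.3184 161.3616]
fl BR [ 0.684  -0.1412  0.006 ] [318.5542   9.9858]
fl FL [0.53   0.1052 0.006 ] [ 44.6927 161.5713]
rim FR [ 0.5492 -0.1601  0.065 ] [331.2237 181.4094]
lugFL [ 0.5041 -0.0027  0.065 ] [132.5143 217.139 ]
```

```bash
python3 -c "
from h import *
st();go((.6145,-.104,.16,.103),(.6145,-.104,.0345,.103))"
```

```text
t 10.93 p [ 0.5253 -0.0991  0.1608] F [-0.46  0.53 -2.66] w 0.0445 g 44.0 yaw 0.094
T [0.177, 0.027, 0.002] R [0.0, 0.0, -0.011] rows>=2.1
T [0.177, 0.027, 0.253] R [0.0, 0.0, -0.011] rows>=3.7
```

```bash
python3 -m crank '{"rotation":[[0,0,-0.011],[0,0,-0.011],[0,0,-0.011],[0,0,-0.011],[0,0,-0.011],[0,0,-0.011],[0,0,-0.011],[0,0,-0.011]],"translation":[[0.08,0.027,0],[0.15,0.027,0],[0.177,0.027,0],[0.177,0.027,0],[0.177,0.027,0.06],[0.177,0.027,0.12],[0.177,0.027,0.17],[0.177,0.027,0.21]],"fingers":[-1,-1,-1,-1,-1,-1,-1,-1]}' 40
python3 -m crank '{"rotation":[[0,0,0],[0,0,0],[0,0,0],[0,0,0],[0,0,0],[0,0,0]],"translation":[[0,0,0.03],[0,0,0.042],[0,0,0.042],[0,0,0.042],[0,0,0.042],[0,0,0.042]],"fingers":[-1,-1,-1,0.4,0.4,0.4]}' 40
python3 -m crank '{"rotation":[[0,0,0],[0,0,0],[0,0,0],[0,0,0],[0,0,0],[0,0,0],[0,0,0],[0,0,0]],"translation":[[0,0,0],[0,0,0],[0,0,-0.06],[0,0,-0.12],[0,0,-0.18],[0,0,-0.24],[0,0,-0.25],[0,0,-0.25]],"fingers":[0.4,0.4,0.4,0.4,0.4,1,1,1]}' 40
python3 - <<'E'
from h import *
np.set_printoptions(precision=3,suppress=True)
st()
for p,h,f in cartons('top'): print(round(p,2),h,f)
go((.416,.174,.14,-.038))
E
```

```text
t: 11.6
position: [0.6137, -0.1041, 0.054]
tcp_rot: [-0.0, 0.999, 0.051, -0.001]
force: [0.7, 0.4, -3.9]
grip_width: 0.0442
grip_force: 44.1
t: 12.1
position: [0.6161, -0.1039, 0.036]
tcp_rot: [0.0, 0.999, 0.052, 0.001]
force: [0.0, -0.1, 0.2]
grip_width: 0.0596
grip_force: 0.0
t: 12.77
position: [0.6169, -0.1038, 0.163]
tcp_rot: [-0.0, 0.999, 0.052, 0.003]
force: [-0.3, 0.4, 0.1]
grip_width: 0.085
grip_force: 0.0
t 12.77 p [ 0.617 -0.104  0.163] F [-0.27  0.39  0.09] w 0.0850 g 0.0 yaw 0.104
0.93 68.0 [ 0.45   0.462 -1.107  0.959]
0.92 15.0 [ 0.603 -0.106 -0.011  0.68 ]
0.87 15.0 [0.594 0.386 0.13  0.956]
0.72 14.0 [0.595 0.261 0.086 0.94 ]
0.56 15.0 [ 0.466 -0.304 -0.56   0.93 ]
T [-0.339, -0.594, 0.039] R [-0.001, 0.0, 0.18] rows>=8.2
```

```bash
python3 -m crank '{"rotation":[[0,0,0.18],[0,0,0.18],[0,0,0.18],[0,0,0.18],[0,0,0.18],[0,0,0.18],[0,0,0.18],[0,0,0.18]],"translation":[[-0.339,-0.594,0],[-0.339,-0.594,0],[-0.339,-0.594,0],[-0.339,-0.594,0],[-0.339,-0.594,0],[-0.339,-0.594,0],[-0.339,-0.594,0],[-0.339,-0.594,0]],"fingers":[1,1,1,1,1,1,1,1]}' 40
python3 -m crank '{"rotation":[[0,0,0],[0,0,0]],"translation":[[-0.02,-0.01,0.06],[-0.02,-0.01,0.06]],"fingers":[1,1]}' 40
python3 - <<'E'
from h import *
np.set_printoptions(precision=3,suppress=True)
s=snap('wrist'); st()
for p,h,f in cartons('wrist',s): print(round(p,2),h,f)
go((.416,.174,.026,-.038))
E
```

```text
t: 13.53
position: [0.4198, 0.1664, 0.1583]
tcp_rot: [0.001, 1.0, -0.019, -0.001]
force: [0.6, 0.9, 0.3]
grip_width: 0.0855
grip_force: 0.0
t: 13.7
position: [0.4078, 0.171, 0.1255]
tcp_rot: [0.002, 1.0, -0.018, -0.003]
force: [-0.8, -1.9, -1.4]
grip_width: 0.0854
grip_force: 0.0
t 13.75 p [0.409 0.171 0.127] F [-0.31 -0.45  0.62] w 0.0858 g 0.0 yaw -0.035
0.96 16.0 [ 0.415  0.174 -0.034  0.975]
0.67 172.0 [ 0.279  0.232 -0.072  0.625]
0.59 16.0 [0.595 0.26  0.036 0.971]
T [0.01, -0.008, 0.205] R [0.004, 0.003, 0.003] rows>=2.5
```

```bash
python3 -m crank '{"rotation":[[0,0,0],[0,0,0],[0,0,0],[0,0,0],[0,0,0],[0,0,0],[0,0,0],[0,0,0]],"translation":[[0.01,-0.008,0.08],[0.01,-0.008,0.15],[0.01,-0.008,0.202],[0.01,-0.008,0.202],[0.01,-0.008,0.202],[0.01,-0.008,0.202],[0.01,-0.008,0.202],[0.01,-0.008,0.202]],"fingers":[1,1,1,1,1,-1,-1,-1]}' 40
python3 -m crank '{"rotation":[[0,0,0],[0,0,0],[0,0,0],[0,0,0],[0,0,0],[0,0,0],[0,0,0]],"translation":[[0,0,0],[0,0,0],[0,0,0],[0,0,0],[0,0,0],[0,0,0],[0,0,0]],"fingers":[-1,-1,-1,-1,-1,-1,-1]}' 40
python3 -m crank '{"rotation":[[0,0,0],[0,0,0],[0,0,0],[0,0,0],[0,0,0],[0,0,0],[0,0,0],[0,0,0]],"translation":[[0,0,-0.05],[0,0,-0.1],[0,0,-0.15],[0,0,-0.2],[0,0,-0.26],[0,0,-0.26],[0,0,-0.26],[0,0,-0.26]],"fingers":[-1,-1,-1,-1,-1,-1,-1,-1]}' 40
python3 - <<'E'
from h import *
st();snap('top');st()
go((.606,-.0215,.16,.103),(.5975,.061,.16,.103),(.421,-.379,.14,-.545))
E
```

```text
t: 14.47
position: [0.4183, 0.1757, 0.0304]
tcp_rot: [-0.001, 1.0, -0.019, 0.001]
force: [0.1, -0.2, -0.3]
grip_width: 0.0515
grip_force: 0.0
t: 15.05
position: [0.4183, 0.1758, 0.0304]
tcp_rot: [-0.001, 1.0, -0.019, 0.001]
force: [-1.2, -1.2, 7.8]
grip_width: 0.0446
grip_force: 40.5
t: 15.72
position: [0.417, 0.175, 0.1591]
tcp_rot: [-0.001, 1.0, -0.019, 0.0]
force: [-0.7, -0.9, -0.9]
grip_width: 0.0442
grip_force: 41.5
t 15.72 p [0.417  0.175  0.1591] F [-0.73 -0.93 -0.86] w 0.0442 g 41.5 yaw -0.038
t 15.77 p [0.4168 0.1747 0.1585] F [-0.66 -0.05 -0.54] w 0.0445 g 41.5 yaw -0.038
T [0.393, 0.378, -0.003] R [-0.0, 0.001, -0.18] rows>=6.5
T [0.37, 0.213, -0.003] R [-0.0, 0.001, -0.18] rows>=5.1
T [0.051, 1.106, 0.037] R [0.0, 0.001, 0.645] rows>=13.3
```

About 0.7 N: empty, so it goes to the other tray slot.

```bash
python3 -m crank '{"rotation":[[0,0,0],[0,0,0],[0,0,0],[0,0,0],[0,0,0],[0,0,0],[0,0,0],[0,0,0]],"translation":[[0.025,0.55,0],[0.025,0.55,0],[0.025,0.55,0],[0.025,0.55,0],[0.025,0.55,0],[0.025,0.55,0],[0.025,0.55,0],[0.025,0.55,0]],"fingers":[-1,-1,-1,-1,-1,-1,-1,-1]}' 40
python3 -m crank '{"rotation":[[0,0,0.645],[0,0,0.645],[0,0,0.645],[0,0,0.645],[0,0,0.645],[0,0,0.645],[0,0,0.645],[0,0,0.645]],"translation":[[0.026,0.556,0],[0.026,0.556,0],[0.026,0.556,0],[0.026,0.556,0],[0.026,0.556,0],[0.026,0.556,0.037],[0.026,0.556,0.037],[0.026,0.556,0.037]],"fingers":[-1,-1,-1,-1,-1,-1,-1,-1]}' 40
python3 -m crank '{"rotation":[[0,0,0],[0,0,0]],"translation":[[0,0,0],[0,0,0]],"fingers":[-1,-1]}' 40
python3 -c "
from h import *
st();go((.421,-.379,.035,-.545))"
```

```text
t: 16.43
position: [0.4179, -0.1038, 0.1575]
tcp_rot: [0.0, 1.0, -0.021, -0.002]
force: [-0.3, 0.4, -1.4]
grip_width: 0.0446
grip_force: 41.6
t: 17.1
position: [0.4204, -0.3819, 0.1367]
tcp_rot: [-0.0, 0.963, -0.271, -0.003]
force: [1.2, -0.5, -0.3]
grip_width: 0.044
grip_force: 41.6
t: 17.27
position: [0.4212, -0.378, 0.139]
tcp_rot: [-0.0, 0.963, -0.269, -0.001]
force: [0.6, 0.3, -0.2]
grip_width: 0.0446
grip_force: 41.6
t 17.27 p [ 0.4212 -0.378   0.139 ] F [ 0.6   0.25 -0.24] w 0.0446 g 41.6 yaw -0.545
T [0.001, 0.002, 0.208] R [0.0, 0.003, -0.0] rows>=2.5
```

```bash
python3 -m crank '{"rotation":[[0,0,0],[0,0,0],[0,0,0],[0,0,0],[0,0,0],[0,0,0],[0,0,0],[0,0,0]],"translation":[[0,0,0.06],[0,0,0.12],[0,0,0.17],[0,0,0.2],[0,0,0.206],[0,0,0.206],[0,0,0.206],[0,0,0.206]],"fingers":[-1,-1,-1,-1,-1,-1,0.4,0.4]}' 40
python3 -m crank '{"rotation":[[0,0,0],[0,0,0],[0,0,0],[0,0,0],[0,0,0],[0,0,0],[0,0,0],[0,0,0]],"translation":[[0,0,0],[0,0,0],[0,0,0],[0,0,-0.06],[0,0,-0.12],[0,0,-0.19],[0,0,-0.25],[0,0,-0.25]],"fingers":[0.4,0.4,0.4,0.4,0.4,1,1,1]}' 40
python3 - <<'E'
from h import *
np.set_printoptions(precision=3,suppress=True)
s=snap('wrist'); st()
for c,s in(('wrist',s),('top',snap('top'))):
  for p,h,f in cartons(c,s): print(c,round(p,2),h,f)
go((.595,.261,.15,.06))
E
```

```text
t: 17.93
position: [0.4231, -0.3786, 0.0389]
tcp_rot: [0.0, 0.963, -0.268, 0.001]
force: [-0.0, -0.2, -0.1]
grip_width: 0.0596
grip_force: 0.0
t: 18.6
position: [0.4247, -0.3806, 0.1693]
tcp_rot: [0.002, 0.963, -0.268, 0.005]
force: [1.0, -0.2, 1.3]
grip_width: 0.0851
grip_force: 0.0
t 18.65 p [ 0.424 -0.38   0.166] F [-0.4  -0.26 -0.5 ] w 0.0856 g 0.0 yaw -0.544
wrist 0.62 16.0 [ 0.467 -0.303 -0.548  0.962]
wrist 0.59 16.0 [ 0.419 -0.377 -0.544  0.965]
top 0.84 15.0 [ 0.615 -0.105  0.097  0.905]
top 0.79 15.0 [ 0.467 -0.303 -0.526  0.954]
top 0.76 14.0 [0.594 0.387 0.149 0.917]
top 0.72 14.0 [0.596 0.262 0.051 0.954]
top 0.69 165.0 [ 0.279  0.232 -0.03   0.953]
top 0.6 68.0 [ 0.45   0.461 -1.099  0.959]
T [-0.366, -1.273, 0.024] R [-0.001, 0.001, -0.77] rows>=15.9
```

```bash
python3 -m crank '{"rotation":[[0,0,0],[0,0,0],[0,0,0],[0,0,0],[0,0,0],[0,0,0],[0,0,0],[0,0,0]],"translation":[[-0.183,-0.637,0],[-0.183,-0.637,0],[-0.183,-0.637,0],[-0.183,-0.637,0],[-0.183,-0.637,0],[-0.183,-0.637,0],[-0.183,-0.637,0],[-0.183,-0.637,0]],"fingers":[1,1,1,1,1,1,1,1]}' 40
python3 -m crank '{"rotation":[[0,0,-0.77],[0,0,-0.77],[0,0,-0.77],[0,0,-0.77],[0,0,-0.77],[0,0,-0.77],[0,0,-0.77],[0,0,-0.77]],"translation":[[-0.183,-0.636,0.02],[-0.183,-0.636,0.02],[-0.183,-0.636,0.02],[-0.183,-0.636,0.02],[-0.183,-0.636,0.02],[-0.183,-0.636,0.02],[-0.183,-0.636,0.02],[-0.183,-0.636,0.02]],"fingers":[1,1,1,1,1,1,1,1]}' 40
python3 -m crank '{"rotation":[[0,0,0],[0,0,0]],"translation":[[0,0,0],[0,0,0]],"fingers":[1,1]}' 40
python3 - <<'E'
from h import *
np.set_printoptions(precision=3,suppress=True)
s=snap('wrist'); st()
for c,s in(('wrist',s),):
  for p,h,f in cartons(c,s): print(c,round(p,2),h,f)
go((.595,.261,.028,.06))
E
```

```text
t: 19.47
position: [0.5079, -0.0567, 0.1611]
tcp_rot: [0.001, 0.963, -0.269, -0.001]
force: [0.7, -1.1, -0.6]
grip_width: 0.0852
grip_force: 0.0
t: 20.13
position: [0.5945, 0.2626, 0.1503]
tcp_rot: [0.001, 1.0, 0.03, -0.001]
force: [1.1, -0.3, 0.0]
grip_width: 0.0855
grip_force: 0.0
t: 20.3
position: [0.5943, 0.2623, 0.1494]
tcp_rot: [0.001, 1.0, 0.031, -0.002]
force: [-0.9, -0.9, -0.3]
grip_width: 0.0857
grip_force: 0.0
t 20.35 p [0.594 0.261 0.15 ] F [-0.71  0.17 -0.69] w 0.0856 g 0.0 yaw 0.061
wrist 0.83 65.0 [ 0.46   0.468 -0.853  0.318]
wrist 0.82 16.0 [0.594 0.386 0.134 0.976]
wrist 0.69 16.0 [0.594 0.26  0.051 0.979]
T [0.003, -0.002, 0.245] R [0.002, 0.003, 0.001] rows>=2.9
```

```bash
python3 -m crank '{"rotation":[[0,0,0],[0,0,0],[0,0,0],[0,0,0],[0,0,0],[0,0,0],[0,0,0],[0,0,0]],"translation":[[0,0,0.08],[0,0,0.16],[0,0,0.22],[0,0,0.25],[0,0,0.25],[0,0,0.25],[0,0,0.25],[0,0,0.25]],"fingers":[1,1,1,1,1,1,-1,-1]}' 40
python3 -m crank '{"rotation":[[0,0,0],[0,0,0],[0,0,0],[0,0,0],[0,0,0],[0,0,0],[0,0,0],[0,0,0]],"translation":[[0,0,0],[0,0,0],[0,0,0],[0,0,0],[0,0,0],[0,0,0],[0,0,0],[0,0,0]],"fingers":[-1,-1,-1,-1,-1,-1,-1,-1]}' 40
python3 -m crank '{"rotation":[[0,0,0],[0,0,0],[0,0,0],[0,0,0],[0,0,0],[0,0,0],[0,0,0],[0,0,0]],"translation":[[0,0,-0.05],[0,0,-0.1],[0,0,-0.15],[0,0,-0.2],[0,0,-0.26],[0,0,-0.26],[0,0,-0.26],[0,0,-0.26]],"fingers":[-1,-1,-1,-1,-1,-1,-1,-1]}' 40
python3 - <<'E'
from h import *
st();snap('top');st()
go((.606,-.0215,.16,.103),(.5975,.061,.16,.103))
E
```

```text
t: 21.07
position: [0.5961, 0.261, 0.0293]
tcp_rot: [-0.001, 1.0, 0.03, 0.001]
force: [0.3, 0.6, -0.0]
grip_width: 0.0637
grip_force: 0.0
t: 21.73
position: [0.5958, 0.2614, 0.0291]
tcp_rot: [-0.001, 1.0, 0.03, 0.001]
force: [-1.6, -0.7, 6.8]
grip_width: 0.0443
grip_force: 42.3
t: 22.4
position: [0.5941, 0.2604, 0.1566]
tcp_rot: [-0.0, 1.0, 0.03, -0.001]
force: [-0.4, 0.6, -5.2]
grip_width: 0.0446
grip_force: 42.7
t 22.40 p [0.5941 0.2604 0.1566] F [-0.44  0.6  -5.17] w 0.0446 g 42.7 yaw 0.060
t 22.45 p [0.5939 0.2602 0.1558] F [ 0.1  -0.36 -4.17] w 0.0444 g 42.6 yaw 0.060
T [-0.009, 0.564, -0.008] R [0.001, 0.003, -0.055] rows>=6.8
T [-0.017, 0.398, -0.008] R [0.001, 0.003, -0.055] rows>=4.8
```

About 4.7 N: full. I place it in the centre slot of the case.

```bash
python3 -m crank '{"rotation":[[0,0,-0.055],[0,0,-0.055],[0,0,-0.055],[0,0,-0.055],[0,0,-0.055],[0,0,-0.055],[0,0,-0.055],[0,0,-0.055]],"translation":[[-0.009,0.083,-0.008],[-0.009,0.166,-0.008],[-0.009,0.249,-0.008],[-0.009,0.33,-0.008],[-0.009,0.41,-0.008],[-0.009,0.49,-0.008],[-0.009,0.564,-0.008],[-0.009,0.564,-0.008]],"fingers":[-1,-1,-1,-1,-1,-1,-1,-1]}' 40
python3 -m crank '{"rotation":[[0,0,0],[0,0,0]],"translation":[[0,0,0],[0,0,0]],"fingers":[-1,-1]}' 40
python3 -c "
from h import *
st();go((.606,-.0215,.0356,.103))"
```

```text
t: 23.12
position: [0.6059, -0.0268, 0.1593]
tcp_rot: [0.001, 0.999, 0.049, -0.002]
force: [1.3, 1.4, -4.6]
grip_width: 0.0446
grip_force: 43.3
t: 23.28
position: [0.6067, -0.0215, 0.1598]
tcp_rot: [0.0, 0.999, 0.051, -0.001]
force: [0.4, 0.5, -3.3]
grip_width: 0.0447
grip_force: 43.3
t 23.28 p [ 0.6067 -0.0215  0.1598] F [ 0.42  0.51 -3.29] w 0.0447 g 43.3 yaw 0.102
T [-0.001, -0.0, 0.248] R [0.0, 0.003, -0.001] rows>=3.0
```

```bash
python3 -m crank '{"rotation":[[0,0,0],[0,0,0],[0,0,0],[0,0,0],[0,0,0],[0,0,0],[0,0,0],[0,0,0]],"translation":[[0,0,0.06],[0,0,0.12],[0,0,0.18],[0,0,0.22],[0,0,0.248],[0,0,0.25],[0,0,0.25],[0,0,0.25]],"fingers":[-1,-1,-1,-1,-1,-1,-1,0.4]}' 40
python3 -m crank '{"rotation":[[0,0,0],[0,0,0],[0,0,0],[0,0,0],[0,0,0],[0,0,0],[0,0,0],[0,0,0]],"translation":[[0,0,0],[0,0,0],[0,0,0],[0,0,-0.06],[0,0,-0.12],[0,0,-0.19],[0,0,-0.25],[0,0,-0.25]],"fingers":[0.4,0.4,0.4,0.4,0.4,0.4,1,1]}' 40
python3 - <<'E'
from h import *
np.set_printoptions(precision=3,suppress=True)
st()
for c,s in(('top',snap('top')),):
  for p,h,f in cartons(c,s): print(c,round(p,2),h,f)
go((.594,.386,.15,.137))
E
```

```text
t: 23.95
position: [0.6077, -0.0199, 0.0361]
tcp_rot: [0.0, 0.999, 0.053, -0.0]
force: [-0.2, 0.5, 0.2]
grip_width: 0.0549
grip_force: 0.0
t: 24.62
position: [0.6112, -0.0208, 0.1689]
tcp_rot: [-0.0, 0.999, 0.052, 0.006]
force: [1.6, -0.2, 0.4]
grip_width: 0.0813
grip_force: 0.0
t 24.62 p [ 0.611 -0.021  0.169] F [ 1.62 -0.19  0.42] w 0.0813 g 0.0 yaw 0.105
top 0.9 15.0 [ 0.596 -0.106  0.083  0.753]
top 0.87 15.0 [ 0.467 -0.303 -0.596  0.916]
top 0.76 15.0 [ 0.595 -0.022  0.114  0.739]
top 0.71 15.0 [ 0.421 -0.378 -0.541  0.953]
top 0.65 68.0 [ 0.449  0.461 -1.09   0.959]
top 0.61 15.0 [0.554 0.372 1.155 0.221]
T [0.055, -0.812, 0.028] R [-0.001, -0.005, -0.043] rows>=9.8
```

The last carton's fit is odd (it may have been knocked), so I approach and re-measure.

```bash
python3 -m crank '{"rotation":[[0,0,0],[0,0,0],[0,0,0],[0,0,0],[0,0,0],[0,0,0],[0,0,0],[0,0,0]],"translation":[[0,-0.7,0],[0,-0.7,0],[0,-0.7,0],[0,-0.7,0],[0,-0.7,0],[0,-0.7,0],[0,-0.7,0],[0,-0.7,0]],"fingers":[1,1,1,1,1,1,1,1]}' 40
python3 -m crank '{"rotation":[[0,0,0],[0,0,0],[0,0,0]],"translation":[[-0.08,-0.02,0],[-0.08,-0.02,0],[-0.08,-0.02,0]],"fingers":[1,1,1]}' 40
python3 - <<'E'
from h import *
np.set_printoptions(precision=3,suppress=True)
s=snap('wrist','w2.png'); st()
for c,s in(('wrist',s),):
  for p,h,f in cartons(c,s): print(c,round(p,2),h,f)
go((.594,.386,.15,.137))
E
```

```text
t: 25.38
position: [0.5719, 0.3121, 0.16]
tcp_rot: [0.001, 0.999, 0.052, -0.001]
force: [0.7, 0.0, 0.1]
grip_width: 0.0854
grip_force: 0.0
t: 25.63
position: [0.53, 0.317, 0.1594]
tcp_rot: [0.001, 0.999, 0.053, -0.001]
force: [-0.3, -0.3, 0.7]
grip_width: 0.0855
grip_force: 0.0
t 25.68 p [0.531 0.317 0.16 ] F [0.04 0.17 0.18] w 0.0859 g 0.0 yaw 0.105
wrist 0.73 16.0 [0.594 0.385 0.15  0.968]
wrist 0.55 65.0 [ 0.451  0.46  -1.093  0.904]
T [0.138, -0.126, 0.021] R [0.001, 0.001, -0.042] rows>=2.3
```

Not moved: it sits at (.594, .386, yaw .14).

```bash
python3 -m crank '{"rotation":[[0,0,-0.042],[0,0,-0.042],[0,0,-0.042],[0,0,-0.042],[0,0,-0.042],[0,0,-0.042],[0,0,-0.042],[0,0,-0.042]],"translation":[[0.07,-0.06,0],[0.138,-0.126,0],[0.138,-0.126,0],[0.138,-0.126,0],[0.138,-0.126,0.1],[0.138,-0.126,0.18],[0.138,-0.126,0.24],[0.138,-0.126,0.265]],"fingers":[1,1,1,1,1,1,1,1]}' 40
python3 -m crank '{"rotation":[[0,0,0],[0,0,0],[0,0,0],[0,0,0],[0,0,0],[0,0,0],[0,0,0],[0,0,0]],"translation":[[0,0,0],[0,0,0],[0,0,0],[0,0,0],[0,0,0],[0,0,0],[0,0,0],[0,0,0]],"fingers":[1,-1,-1,-1,-1,-1,-1,-1]}' 40
python3 -m crank '{"rotation":[[0,0,0],[0,0,0],[0,0,0],[0,0,0]],"translation":[[0,0,0],[0,0,0],[0,0,0],[0,0,0]],"fingers":[-1,-1,-1,-1]}' 40
python3 -m crank '{"rotation":[[0,0,0],[0,0,0],[0,0,0],[0,0,0],[0,0,0],[0,0,0],[0,0,0],[0,0,0]],"translation":[[0,0,-0.05],[0,0,-0.1],[0,0,-0.15],[0,0,-0.2],[0,0,-0.26],[0,0,-0.26],[0,0,-0.26],[0,0,-0.26]],"fingers":[-1,-1,-1,-1,-1,-1,-1,-1]}' 40
python3 - <<'E'
from h import *
np.set_printoptions(precision=3,suppress=True)
st();s=snap('top');st()
for p,h,f in cartons('top',s): print(round(p,2),h,f)
go((.5975,.061,.16,.103))
E
```

```text
t: 26.4
position: [0.592, 0.3823, 0.0227]
tcp_rot: [0.002, 0.998, 0.067, -0.003]
force: [-1.1, -1.8, -0.7]
grip_width: 0.0855
grip_force: 0.0
t: 27.07
position: [0.5957, 0.3875, 0.0318]
tcp_rot: [-0.001, 0.998, 0.069, 0.002]
force: [0.1, 0.2, 7.2]
grip_width: 0.0442
grip_force: 42.7
t: 27.4
position: [0.5956, 0.3875, 0.0318]
tcp_rot: [-0.001, 0.998, 0.069, 0.002]
force: [0.3, 0.7, 6.5]
grip_width: 0.0446
grip_force: 42.7
t: 28.07
position: [0.5936, 0.3858, 0.1584]
tcp_rot: [-0.0, 0.998, 0.068, -0.001]
force: [-0.2, -0.4, -4.4]
grip_width: 0.044
grip_force: 42.6
t 28.07 p [0.594 0.386 0.158] F [-0.22 -0.4  -4.36] w 0.0440 g 42.6 yaw 0.136
t 28.12 p [0.593 0.386 0.158] F [-0.22 -0.04 -4.22] w 0.0443 g 42.6 yaw 0.136
0.92 15.0 [ 0.606 -0.02   0.081  0.941]
0.88 15.0 [0.584 0.431 0.504 0.48 ]
0.77 165.0 [ 0.28   0.232 -0.036  0.956]
0.72 15.0 [ 0.467 -0.303 -0.532  0.961]
0.72 15.0 [ 0.421 -0.378 -0.547  0.952]
0.58 15.0 [ 0.615 -0.105  0.084  0.955]
0.57 67.0 [ 0.451  0.461 -1.103  0.946]
T [-0.08, 0.644, -0.005] R [0.002, 0.003, 0.042] rows>=7.8
```

About 4.3 N: full. It goes to the case's left slot, with the placing height at TCP z about 0.038.

```bash
python3 -m crank '{"rotation":[[0,0,0.042],[0,0,0.042],[0,0,0.042],[0,0,0.042],[0,0,0.042],[0,0,0.042],[0,0,0.042],[0,0,0.042]],"translation":[[-0.01,0.083,-0.005],[-0.02,0.166,-0.005],[-0.03,0.249,-0.005],[-0.04,0.33,-0.005],[-0.05,0.41,-0.005],[-0.06,0.49,-0.005],[-0.07,0.57,-0.005],[-0.08,0.644,-0.005]],"fingers":[-1,-1,-1,-1,-1,-1,-1,-1]}' 40
python3 -m crank '{"rotation":[[0,0,0],[0,0,0],[0,0,0]],"translation":[[0,0,0],[0,0,0],[0,0,0]],"fingers":[-1,-1,-1]}' 40
python3 -c "
from h import *
st();go((.5975,.061,.038,.103))"
```

```text
t: 28.83
position: [0.5974, 0.0593, 0.16]
tcp_rot: [0.0, 0.999, 0.052, -0.001]
force: [0.9, -0.7, -3.5]
grip_width: 0.0442
grip_force: 42.9
t: 29.08
position: [0.5982, 0.0613, 0.1604]
tcp_rot: [0.0, 0.999, 0.051, -0.001]
force: [0.5, -0.3, -3.3]
grip_width: 0.0439
grip_force: 43.2
t 29.08 p [0.5982 0.0613 0.1604] F [ 0.47 -0.35 -3.28] w 0.0439 g 43.2 yaw 0.102
T [-0.001, 0.0, 0.245] R [0.0, 0.002, -0.001] rows>=2.9
```

```bash
python3 -m crank '{"rotation":[[0,0,0],[0,0,0],[0,0,0],[0,0,0],[0,0,0],[0,0,0],[0,0,0],[0,0,0]],"translation":[[0,0,0.06],[0,0,0.12],[0,0,0.18],[0,0,0.22],[0,0,0.246],[0,0,0.248],[0,0,0.248],[0,0,0.248]],"fingers":[-1,-1,-1,-1,-1,-1,-1,0.4]}' 40
python3 -m crank '{"rotation":[[0,0,0],[0,0,0],[0,0,0],[0,0,0],[0,0,0],[0,0,0],[0,0,0],[0,0,0]],"translation":[[0,0,0],[0,0,0],[0,0,0],[0,0,-0.06],[0,0,-0.12],[0,0,-0.19],[0,0,-0.26],[0,0,-0.32]],"fingers":[0.4,0.4,0.4,0.4,0.4,0.4,-1,-1]}' 40
python3 -m crank '{"rotation":[[0,0,0],[0,0,0],[0,0,0],[0,0,0]],"translation":[[0,0,-0.12],[0,0,-0.16],[0,0,-0.16],[0,0,-0.16]],"fingers":[-1,-1,-1,-1]}' 40
python3 - <<'E'
from h import *
np.set_printoptions(precision=3,suppress=True)
st()
s=snap('wrist','w3.png')
for p,h,f in cartons('top'): print('top',round(p,2),h,f)
print([(round(d['p'],2),d['centre']) for d in nets.spot_point('lid_edge','wrist')+nets.spot_point('lid_hinge','wrist')])
go((.748,.074,.28,.103),(.748,.074,.176,.103))
E
```

```text
t: 29.75
position: [0.5988, 0.0629, 0.037]
tcp_rot: [0.0, 0.999, 0.053, -0.0]
force: [-0.3, -0.2, -0.0]
grip_width: 0.0549
grip_force: 0.0
t: 30.42
position: [0.5989, 0.0616, 0.2003]
tcp_rot: [-0.0, 0.999, 0.052, 0.001]
force: [1.0, 0.0, -0.6]
grip_width: 0.0366
grip_force: 0.0
t: 30.75
position: [0.5997, 0.062, 0.2808]
tcp_rot: [-0.001, 0.999, 0.052, 0.003]
force: [-0.3, 0.9, -0.6]
grip_width: 0.0002
grip_force: 0.0
t 30.75 p [0.6   0.062 0.281] F [-0.32  0.87 -0.58] w 0.0002 g 0.0 yaw 0.103
top 0.82 15.0 [ 0.467 -0.304 -0.545  0.958]
top 0.71 15.0 [ 0.42  -0.377 -0.524  0.927]
top 0.68 15.0 [ 0.609 -0.02   0.077  0.928]
top 0.66 15.0 [ 0.615 -0.105  0.108  0.925]
top 0.57 170.0 [0.3   0.209 0.401 0.39 ]
top 0.56 15.0 [0.596 0.063 0.099 0.918]
[(0.89, [324.2, 111.3])]
T [0.301, 0.006, -0.009] R [0.001, 0.003, 0.0] rows>=3.6
T [0.302, 0.006, 0.199] R [0.001, 0.003, 0.0] rows>=4.3
```

View pics/w3.png

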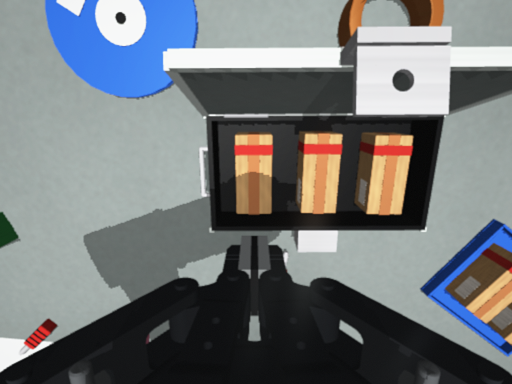

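All three full cartons lie flat in the case at (254,173), (320,173) and (386,173). The lid is open with its edge at row 50–68, and the hasp is at (403,80). I check the edge position against the model before pushing.

Run:
```python
from h import *
np.set_printoptions(precision=3,suppress=True)
s=snap('wrist'); st()
for u,z in(((260,68),.201),((260,50),.205),((172,68),.203),((165,50),.203)): print(px2w(s,u,z))
```

```text
t 31.05 p [0.598 0.061 0.276] F [-0.11 -0.08 -0.2 ] w -0.0002 g 0.0 yaw 0.103
[0.696 0.066 0.201]
[0.706 0.067 0.205]
[0.69  0.122 0.203]
[0.7   0.127 0.203]
```

```bash
python3 -m crank '{"rotation":[[0,0,0],[0,0,0],[0,0,0],[0,0,0],[0,0,0],[0,0,0],[0,0,0],[0,0,0]],"translation":[[0.08,0,-0.01],[0.16,0,-0.01],[0.24,0,-0.01],[0.302,0,-0.01],[0.302,0,-0.01],[0.302,0,0.06],[0.302,0,0.13],[0.302,0,0.195]],"fingers":[-1,-1,-1,-1,-1,-1,-1,-1]}' 40
python3 -m crank '{"rotation":[[0,0,0],[0,0,0]],"translation":[[0,0,0],[0,0,0]],"fingers":[-1,-1]}' 40
python3 -c "
from h import *
st()
c,s=np.cos(.103),np.sin(.103)
W=lambda X,z,Y=.08:(.606+X*c-Y*s,-.0215+X*s+Y*c,z,.103)
go(*[W(.071+a,z) for a,z in((.021,.176),(-.0052,.1752),(-.0303,.1676),(-.0526,.1538),(-.0706,.1347),(-.083,.1116),(-.089,.084))])"
```

```text
t: 31.72
position: [0.7483, 0.0771, 0.1769]
tcp_rot: [0.0, 0.999, 0.052, -0.001]
force: [1.0, 0.3, -0.5]
grip_width: -0.0001
grip_force: 0.0
t: 31.88
position: [0.7476, 0.0767, 0.1773]
tcp_rot: [0.001, 0.999, 0.052, -0.003]
force: [0.1, -0.4, 1.9]
grip_width: -0.0002
grip_force: 0.0
t 31.88 p [0.7476 0.0767 0.1773] F [ 0.11 -0.39  1.87] w -0.0002 g 0.0 yaw 0.104
T [-0.118, 0.006, 0.003] R [0.002, 0.007, 0.001] rows>=1.4
T [-0.17, 0.006, 0.005] R [0.002, 0.007, 0.001] rows>=2.0
T [-0.22, 0.006, 0.021] R [0.002, 0.007, 0.001] rows>=2.7
T [-0.265, 0.006, 0.048] R [0.002, 0.007, 0.001] rows>=3.2
T [-0.301, 0.006, 0.087] R [0.002, 0.007, 0.001] rows>=3.8
T [-0.325, 0.006, 0.133] R [0.002, 0.007, 0.001] rows>=4.2
T [-0.337, 0.006, 0.188] R [0.002, 0.007, 0.001] rows>=4.6
```

```bash
python3 -m crank '{"rotation":[[0,0,0],[0,0,0],[0,0,0],[0,0,0],[0,0,0],[0,0,0],[0,0,0],[0,0,0]],"translation":[[-0.03,0,0],[-0.06,0,0],[-0.09,0,0],[-0.118,0,0.003],[-0.145,0,0.003],[-0.17,0,0.005],[-0.195,0,0.012],[-0.22,0,0.021]],"fingers":[-1,-1,-1,-1,-1,-1,-1,-1]}' 40
python3 -m crank '{"rotation":[[0,0,0],[0,0,0],[0,0,0],[0,0,0],[0,0,0],[0,0,0],[0,0,0],[0,0,0]],"translation":[[-0.022,0,0.013],[-0.045,0,0.027],[-0.063,0,0.046],[-0.081,0,0.066],[-0.093,0,0.09],[-0.105,0,0.112],[-0.11,0,0.13],[-0.113,0,0.145]],"fingers":[-1,-1,-1,-1,-1,-1,-1,-1]}' 40
python3 - <<'E'
from h import *
snap('scene','s1.png');st()
E
```

```text
t: 32.55
position: [0.6426, 0.0665, 0.1749]
tcp_rot: [-0.001, 0.999, 0.052, 0.005]
force: [2.4, 1.5, 5.3]
grip_width: -0.0002
grip_force: 1.9
t: 33.22
position: [0.5842, 0.0605, 0.0986]
tcp_rot: [-0.0, 0.999, 0.052, 0.002]
force: [-1.4, -0.0, 2.8]
grip_width: -0.0
grip_force: 1.0
t 33.27 p [0.5832 0.0602 0.0966] F [-0.8   0.69 -0.39] w -0.0003 g 0.4 yaw 0.103
```

View pics/s1.png

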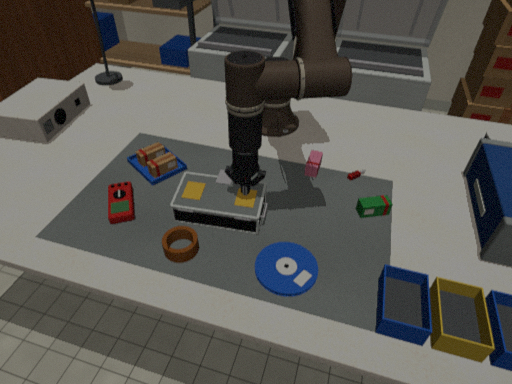

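The lid has followed nearly shut, as the panel in the scene view at (215,193) shows. I press it down.

```bash
python3 -m crank '{"rotation":[[0,0,0],[0,0,0],[0,0,0],[0,0,0],[0,0,0]],"translation":[[-0.002,0,0.01],[-0.004,0,0.018],[-0.004,0,0.024],[-0.004,0,0.028],[-0.004,0,0.028]],"fingers":[-1,-1,-1,-1,-1]}' 40
python3 -m crank '{"rotation":[[0,0,0],[0,0,0],[0,0,0]],"translation":[[0,0,0.005],[0,0,0.01],[0,0,0.01]],"fingers":[-1,-1,-1]}' 40
```

```text
t: 33.68
position: [0.5821, 0.0602, 0.0859]
tcp_rot: [0.0, 0.999, 0.052, 0.001]
force: [-10.6, 0.6, 26.2]
grip_width: -0.0
grip_force: 13.4
t: 33.93
position: [0.5822, 0.0602, 0.0855]
tcp_rot: [0.0, 0.999, 0.053, 0.002]
force: [-27.6, 1.1, 66.0]
grip_width: 0.0005
grip_force: 33.6
```

It is shut on its stop (z steady at 0.0855). I back off at once and go to look at the pin.

```bash
python3 -m crank '{"rotation":[[0,0,0],[0,0,0],[0,0,0],[0,0,0],[0,0,0],[0,0,0],[0,0,0],[0,0,0]],"translation":[[0,0,-0.05],[0,0,-0.13],[0,0,-0.16],[-0.08,0.02,-0.16],[-0.16,0.05,-0.16],[-0.24,0.08,-0.16],[-0.32,0.08,-0.16],[-0.36,0.08,-0.16]],"fingers":[-1,-1,-1,0,0,0,0,0]}' 40
python3 -m crank '{"rotation":[[0,0,0],[0,0,0],[0,0,0]],"translation":[[0,0,0.04],[0,0,0.04],[0,0,0.04]],"fingers":[0,0,0]}' 40
python3 - <<'E'
from h import *
np.set_printoptions(precision=4,suppress=True)
st()
s=snap('wrist','w4.png')
for t,z in(('lock_pin',.01),('pin_tip',.01),('latch_hole',.045),('lid_edge',.07)):
    print(t,[(round(d['p'],2),d['centre'],px2w(s,d['centre'],z)) for d in nets.spot_point(t,'wrist')[:2]])
for d in nets.outline_of('lock_pin','wrist')[:2]:
    print(round(d['p'],2),d['centre'],d['pixels'].sum(),cv2.minAreaRect(np.argwhere(d['pixels'])[:,::-1].astype(np.float32)))
E
```

```text
t: 34.6
position: [0.402, -0.0003, 0.1571]
tcp_rot: [-0.0, 0.999, 0.051, -0.001]
force: [0.1, 0.8, 0.4]
grip_width: 0.0428
grip_force: 0.0
t: 34.85
position: [0.4063, 0.0015, 0.1379]
tcp_rot: [0.0, 0.999, 0.052, -0.0]
force: [-0.6, 1.4, 1.2]
grip_width: 0.0425
grip_force: 0.0
t 34.85 p [0.4063 0.0015 0.1379] F [-0.61  1.35  1.22] w 0.0425 g 0.0 yaw 0.104
lock_pin [(0.82, [251.4, 178.9], array([0.419 , 0.0032, 0.01  ]))]
pin_tip [(0.91, [262.5, 114.9], array([ 0.4754, -0.0005,  0.01  ]))]
latch_hole [(0.86, [308.8, 84.2], array([ 0.5002, -0.03  ,  0.045 ]))]
lid_edge [(0.93, [323.0, 15.5], array([ 0.5367, -0.0282,  0.07  ]))]
0.93 [251.5, 171.4] 1773 ((253.44171142578125, 162.77850341796875), (23.855175018310547, 95.89871978759766), 11.821488380432129)
```

View pics/w4.png

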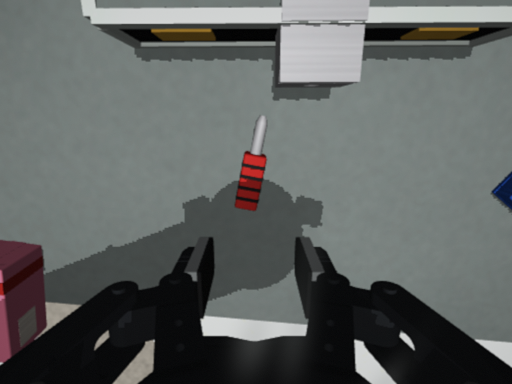

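The pin lies at (251,179) with its tip at (262,115), and the lid's hasp is at (320,55) in front of the lug. I fit the grip's pose.

Run:
```python
from h import *
np.set_printoptions(precision=4,suppress=True)
s=snap('wrist');st()
im=s['image'];hsv=cv2.cvtColor(im,cv2.COLOR_RGB2HSV)
m=(((hsv[...,0]<8)|(hsv[...,0]>172))&(hsv[...,1]>120)&(hsv[...,2]>50)).astype(np.uint8)
m[:130]=0;m[225:]=0;m[:,:210]=0;m[:,300:]=0
m=cv2.morphologyEx(m,cv2.MORPH_CLOSE,np.ones((7,7)))
print(m.sum()); f=fit([(s,m>0)],(.419,.003,[-.08]),(.05,.02,.02)); print(f)
T=s['cam_to_world'];print(T)
W=(f[0],f[1],.0145,f[2]); go((f[0],f[1],.06,f[2]),W)
```

```text
t 35.20 p [0.4067 0.0016 0.1379] F [ 0.34 -0.44  0.6 ] w 0.0426 g 0.0 yaw 0.103
1235
[ 0.417   0.0046 -0.0909  0.9025]
[[ 0.103   0.9536  0.283   0.4792]
 [-0.9947  0.0985  0.0302  0.0075]
 [ 0.0009 -0.2846  0.9586  0.269 ]
 [ 0.      0.      0.      1.    ]]
T [0.021, -0.004, 0.156] R [0.0, 0.0, 0.247] rows>=1.9
T [0.021, -0.004, 0.247] R [0.0, 0.0, 0.247] rows>=3.0
```

```bash
python3 -m crank '{"rotation":[[0,0,0.247],[0,0,0.247],[0,0,0.247],[0,0,0.247],[0,0,0.247],[0,0,0.247],[0,0,0.247],[0,0,0.247]],"translation":[[0.021,-0.004,0.05],[0.021,-0.004,0.1],[0.021,-0.004,0.156],[0.021,-0.004,0.156],[0.021,-0.004,0.2],[0.021,-0.004,0.235],[0.021,-0.004,0.245],[0.021,-0.004,0.245]],"fingers":[0,0,0,0,0,0,0,0]}' 40
python3 -m crank '{"rotation":[[0,0,0],[0,0,0],[0,0,0],[0,0,0],[0,0,0],[0,0,0],[0,0,0],[0,0,0]],"translation":[[0,0,0],[0,0,0],[0,0,0],[0,0,0],[0,0,0],[0,0,0],[0,0,0],[0,0,0]],"fingers":[0,-1,-1,-1,-1,-1,-1,-1]}' 50
python3 -c "
from h import *
st()"
```

```text
t: 35.87
position: [0.4161, 0.0043, 0.0151]
tcp_rot: [0.001, 0.999, -0.045, -0.001]
force: [0.6, -0.2, 0.6]
grip_width: 0.0424
grip_force: 0.0
t: 36.53
position: [0.4173, 0.005, 0.0166]
tcp_rot: [-0.001, 0.999, -0.045, 0.001]
force: [-1.5, 0.1, 8.7]
grip_width: 0.0191
grip_force: 48.9
t 36.53 p [0.4173 0.005  0.0166] F [-1.54  0.1   8.68] w 0.0191 g 48.9 yaw -0.090
```

```bash
python3 -m crank '{"rotation":[[0,0,0],[0,0,0],[0,0,-0.246],[0,0,-0.246],[0,0,-0.246],[0,0,-0.246],[0,0,-0.246],[0,0,-0.246]],"translation":[[0,0,-0.06],[0,0,-0.1],[-0.01,0.04,-0.1],[0.0,0.08,-0.1],[0.013,0.09,-0.1],[0.013,0.09,-0.07],[0.013,0.09,-0.07],[0.013,0.09,-0.07]],"fingers":[-1,-1,-1,-1,-1,-1,-1,-1]}' 50
python3 -m crank '{"rotation":[[0,0,0],[0,0,0],[0,0,0]],"translation":[[0,0,0],[0,0,0],[0,0,0]],"fingers":[-1,-1,-1]}' 50
python3 - <<'E'
from h import *
np.set_printoptions(precision=4,suppress=True)
st()
s=snap('wrist','w5.png')
for t,z in(('lock_pin',.045),('pin_tip',.045),('latch_hole',.045),('lid_edge',.07)):
    print(t,[(round(d['p'],2),d['centre'],px2w(s,d['centre'],z)) for d in nets.spot_point(t,'wrist')[:2]])
E
```

```text
t: 37.2
position: [0.4185, -0.0411, 0.0503]
tcp_rot: [0.0, 0.999, 0.051, -0.001]
force: [-0.1, 0.8, -0.2]
grip_width: 0.0186
grip_force: 49.5
t: 37.45
position: [0.4191, -0.0405, 0.0507]
tcp_rot: [-0.0, 0.999, 0.051, 0.0]
force: [0.1, 0.6, -0.6]
grip_width: 0.0189
grip_force: 49.5
t 37.45 p [ 0.4191 -0.0405  0.0507] F [ 0.09  0.62 -0.58] w 0.0189 g 49.5 yaw 0.103
lock_pin [(0.89, [253.8, 255.1], array([ 0.4201, -0.0421,  0.045 ]))]
pin_tip [(0.96, [254.4, 142.9], array([ 0.477 , -0.0365,  0.045 ]))]
latch_hole [(0.81, [248.3, 90.9], array([ 0.4992, -0.0315,  0.045 ]))]
lid_edge []
```

View pics/w5.png

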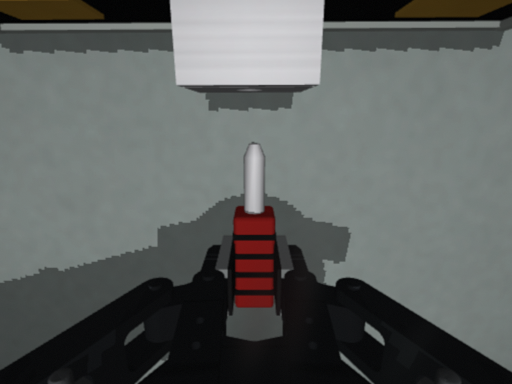

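The pin is held straight, with its tip at (254,143). The hasp's front top edge spans columns 176–321 at row 84. I compute the lateral offset in the case frame.

Run:
```python
from h import *
np.set_printoptions(precision=4,suppress=True)
s=snap('wrist');st();t=telemetry.sense();r=rot()
L=lambda u,z:r.inv().apply(px2w(s,u,z)-t['position'])
g=cv2.cvtColor(s['image'],cv2.COLOR_RGB2GRAY).astype(float)
for row in(30,50,65,75,80):
    e=np.abs(np.diff(cv2.GaussianBlur(g,(1,5),0)[row])); a=140+e[140:230].argmax()+.5; b=280+e[280:370].argmax()+.5
    for z in(.065,.07,.075): 
        p,q=L((a,row),z),L((b,row),z); print(row,a,b,z,'w %.4f mid y %.4f x %.4f'%(q[1]-p[1],(p[1]+q[1])/2,(p[0]+q[0])/2))
for row in(160,175,190,205):
    e=np.diff(g[row]); a=235+e[235:254].argmax()+.5; b=256+e[256:275].argmin()+.5
    p=L(((a+b)/2,row),.045); print(row,a,b,p)
for n,u in(('tip',(254.4,143)),('shoulder',(254,212))):print(n,L(u,.045))
```

```text
t 37.75 p [ 0.4189 -0.0407  0.0504] F [ 0.2   0.4  -0.95] w 0.0187 g 49.5 yaw 0.103
30 170.5 322.5 0.065 w 0.0538 mid y -0.0010 x 0.0998
30 170.5 322.5 0.07 w 0.0515 mid y -0.0008 x 0.0986
30 170.5 322.5 0.075 w 0.0492 mid y -0.0007 x 0.0974
50 172.5 320.5 0.065 w 0.0533 mid y -0.0010 x 0.0933
50 172.5 320.5 0.07 w 0.0510 mid y -0.0009 x 0.0924
50 172.5 320.5 0.075 w 0.0487 mid y -0.0008 x 0.0916
65 173.5 320.5 0.065 w 0.0537 mid y -0.0009 x 0.0884
65 173.5 320.5 0.07 w 0.0514 mid y -0.0008 x 0.0877
65 173.5 320.5 0.075 w 0.0490 mid y -0.0006 x 0.0870
75 174.5 319.5 0.065 w 0.0534 mid y -0.0009 x 0.0850
75 174.5 319.5 0.07 w 0.0511 mid y -0.0008 x 0.0844
75 174.5 319.5 0.075 w 0.0488 mid y -0.0007 x 0.0839
80 174.5 319.5 0.065 w 0.0536 mid y -0.0009 x 0.0833
80 174.5 319.5 0.07 w 0.0513 mid y -0.0008 x 0.0828
80 174.5 319.5 0.075 w 0.0490 mid y -0.0007 x 0.0823
160 244.5 262.5 [0.0502 0.0015 0.0054]
175 244.5 262.5 [0.0431 0.0015 0.0054]
190 245.5 262.5 [0.0357 0.0017 0.0054]
205 244.5 262.5 [0.0281 0.0015 0.0054]
tip [0.0581 0.0019 0.0054]
shoulder [0.0245 0.0017 0.0054]
```

```bash
python3 -m crank '{"rotation":[[0,0,0],[0,0,0],[0,0,0],[0,0,0]],"translation":[[0,-0.0046,-0.0022],[0.02,-0.0046,-0.0022],[0.036,-0.0046,-0.0022],[0.036,-0.0046,-0.0022]],"fingers":[-1,-1,-1,-1]}' 50
python3 -m crank '{"rotation":[[0,0,0],[0,0,0],[0,0,0],[0,0,0],[0,0,0],[0,0,0]],"translation":[[0.006,0,0],[0.012,0,0],[0.018,0,0],[0.024,0,0],[0.03,0,0],[0.03,0,0]],"fingers":[-1,-1,-1,-1,-1,-1]}' 50
python3 -c "
from h import *
st()"
```

```text
t: 38.08
position: [0.439, -0.0361, 0.0516]
tcp_rot: [-0.0, 0.999, 0.052, 0.001]
force: [0.5, -0.1, -0.2]
grip_width: 0.0185
grip_force: 49.5
t: 38.58
position: [0.4521, -0.0351, 0.0514]
tcp_rot: [0.0, 0.999, 0.051, 0.0]
force: [0.2, 0.4, -1.2]
grip_width: 0.0186
grip_force: 49.5
t 38.58 p [ 0.4521 -0.0351  0.0514] F [ 0.24  0.35 -1.24] w 0.0186 g 49.5 yaw 0.103
```

The tip is about 10 mm into the hole with no force. I continue to the shoulder.

```bash
python3 -m crank '{"rotation":[[0,0,0],[0,0,0],[0,0,0],[0,0,0],[0,0,0],[0,0,0]],"translation":[[0.008,0,0],[0.016,0,0],[0.024,0,0],[0.032,0,0],[0.038,0,0],[0.038,0,0]],"fingers":[-1,-1,-1,-1,-1,-1]}' 50
python3 -m crank '{"rotation":[[0,0,0],[0,0,0],[0,0,0],[0,0,0],[0,0,0]],"translation":[[0.004,0,0],[0.008,0,0],[0.012,0,0],[0.012,0,0],[0.012,0,0]],"fingers":[-1,-1,-1,-1,-1]}' 50
python3 -c "
from h import *
st()"
```

```text
t: 39.08
position: [0.4712, -0.0331, 0.0514]
tcp_rot: [0.0, 0.999, 0.051, 0.0]
force: [0.1, 0.2, -1.0]
grip_width: 0.0191
grip_force: 49.5
t: 39.5
position: [0.4751, -0.0329, 0.051]
tcp_rot: [0.0, 0.999, 0.051, -0.001]
force: [-4.9, -0.1, 1.3]
grip_width: 0.0188
grip_force: 49.7
t 39.50 p [ 0.4751 -0.0329  0.051 ] F [-4.86 -0.12  1.3 ] w 0.0188 g 49.7 yaw 0.102
```

```bash
python3 -m crank '{"rotation":[[0,0,0],[0,0,0],[0,0,0]],"translation":[[0.003,0,0],[0.006,0,0],[0.006,0,0]],"fingers":[-1,-1,-1]}' 50
python3 - <<'E'
from h import *
np.set_printoptions(precision=4,suppress=True)
st()
s=snap('wrist')
im=s['image'][0:300,130:400,::-1]
cv2.imwrite('pics/w6.png',cv2.resize(im,None,fx=2,fy=2,interpolation=cv2.INTER_CUBIC))
E
```

```text
t: 39.75
position: [0.4753, -0.0331, 0.0507]
tcp_rot: [0.0, 0.999, 0.051, -0.004]
force: [-14.7, 3.3, 9.7]
grip_width: 0.0189
grip_force: 50.9
t 39.75 p [ 0.4753 -0.0331  0.0507] F [-14.74   3.26   9.71] w 0.0189 g 50.9 yaw 0.102
```

View pics/w6.png

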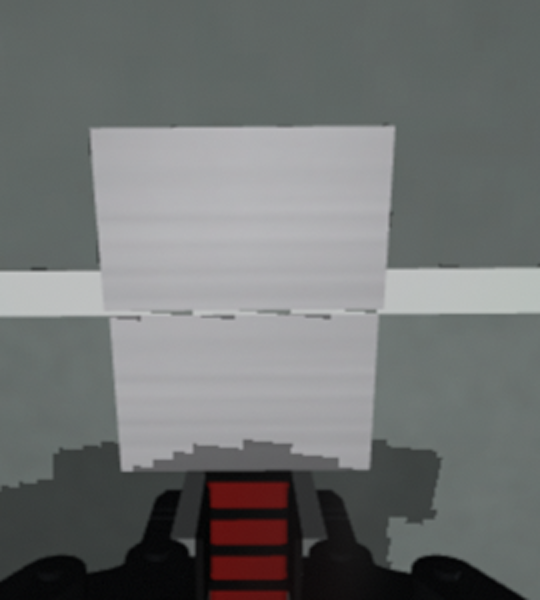

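The grip's shoulder is flush on the hasp. I ease off, release, and lift straight up.

```bash
python3 -m crank '{"rotation":[[0,0,0],[0,0,0],[0,0,0],[0,0,0],[0,0,0],[0,0,0],[0,0,0],[0,0,0]],"translation":[[-0.004,0,0],[-0.004,0,0],[-0.004,0,0],[-0.004,0,0],[-0.004,0,-0.06],[-0.004,0,-0.14],[-0.06,0,-0.2],[-0.06,0,-0.2]],"fingers":[-1,0.1,0.1,0.1,0.1,0.1,0.1,0.1]}' 50
python3 -m crank '{"rotation":[[0,0,0],[0,0,0],[0,0,0]],"translation":[[0,0,0],[0,0,0],[0,0,0]],"fingers":[0.1,0.1,0.1]}' 50
python3 - <<'E'
from h import *
np.set_printoptions(precision=4,suppress=True)
st()
s=snap('wrist','w7.png');snap('scene','s2.png')
for t,z in(('lock_pin',.045),('pin_tip',.045),('lid_edge',.07)):
    print(t,[(round(d['p'],2),d['centre'],px2w(s,d['centre'],z)) for d in nets.spot_point(t,'wrist')[:2]])
E
```

```text
t: 40.47
position: [0.4503, -0.0352, 0.1573]
tcp_rot: [-0.001, 0.999, 0.051, 0.005]
force: [-0.5, 0.1, -1.6]
grip_width: 0.0469
grip_force: 0.0
t: 40.72
position: [0.4496, -0.0353, 0.1507]
tcp_rot: [0.0, 0.999, 0.051, -0.0]
force: [0.2, 0.4, -0.3]
grip_width: 0.0471
grip_force: 0.0
t 40.72 p [ 0.4496 -0.0353  0.1507] F [ 0.23  0.37 -0.3 ] w 0.0471 g 0.0 yaw 0.103
lock_pin [(0.84, [252.3, 169.1], array([ 0.4757, -0.0331,  0.045 ])), (0.27, [257.8, 1.9], array([ 0.5945, -0.025 ,  0.045 ]))]
pin_tip []
lid_edge [(0.93, [250.9, 83.3], array([ 0.5388, -0.0259,  0.07  ]))]
```

View pics/w7.png

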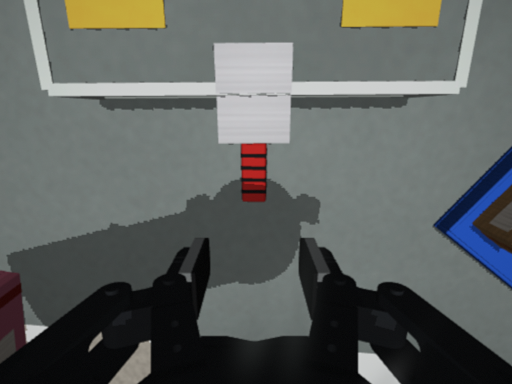

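View pics/s2.png

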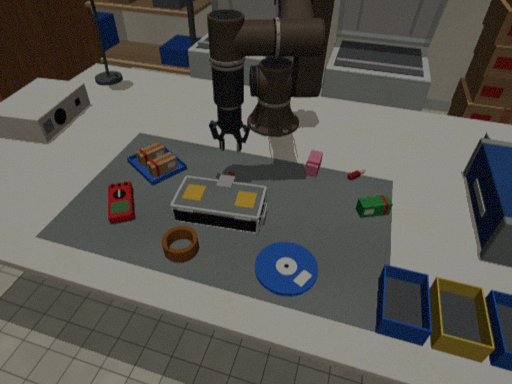

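The pin stays home, with its grip at (253,170) flush on the hasp. The lid is shut, both empties are in the tray at (157,160), and the meter, reel and tape are where they were.

Run:
```python
from h import *
np.set_printoptions(precision=3,suppress=True)
for p,h,f in cartons('top'): print(round(p,2),h,f)
print(arm.hand_in())
```

```text
0.74 15.0 [ 0.468 -0.304 -0.561  0.953]
0.65 68.0 [ 0.449  0.462 -1.136  0.949]
0.62 15.0 [ 0.421 -0.377 -0.526  0.951]
the job is handed in; nothing more can be done
None
```

The job is handed in at about 41 s: three full cartons in the case, two empties in the tray, lid shut and pin home. My one doubt is a brief 66 N fingertip press while shutting the lid, which matters only if the 40 N limit covers the fingertips.

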